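# Stack a fragile ultrasonic transducer on its fixture

### The arm

A 6-joint arm with a two-finger parallel gripper is mounted at the origin on the work surface. World frame = base frame: x ahead of the robot, y to its left, z up, the work surface at z = 0. Lengths are in m, angles in rad, forces in N, time in s.
With the tool pointing down it reaches from about 0.375 to 0.975 m from the base axis. Payload 3.8 kg.
Tool frame: the origin (TCP) lies between the finger pads; the fingertips stand 8 mm ahead of it and the grasp point (between the pads) lies 11 mm behind it (tcp_to_tips is the distance from the TCP to the fingertips, in m); z points along the fingers, y is the line along which they close (so a half turn about z gives the same grasp; the last joint's range is limited). The gripper opens to 85 mm and grips with 20 to 120 N. Pads are 22 mm wide; open, the fingers measure 114 mm over their backs; the gripper's body (76 mm by 85 mm) begins 54 mm behind the grasp point. The pads swing forward as they close: fully open they stand 13 mm farther back than shut.
Start: joints at [-0.037, 0.264, 1.604, -0, 1.274, -0.037], TCP at [0.675, -0, 0.239] pointing down, gripper open.
Joint ranges: [-2.63, 2.63], [-0.94, 2.18], [0.31, 2.57], [-1.31, 4.45], [0, 2.66], [-2.55, 2.55]. Speed limits (rad/s): [2.57, 2.57, 3.14, 3.14, 3.14, 3.14].

### API

Orientations are given as a rotation vector (axis times angle).
In Python, from workcell import * gives the robot as it stands.
- The arm moves only by the tool move_arm, never from a script. Its argument "series" is one flat list of numbers, 7 for each row, row after row: the finger opening in cm, from 0 to 8.54, then the shift along the tool's x, y, z in cm, then the turn, a rotation vector about the tool's x, y, z in degrees. A call has 1 to 5 rows; each row shifts and turns the commanded pose from where the row before left it, along the tool's axes as they then stand; what a row does not reach is not made up. A row lasts 1/8 s, in which the tool goes at most 62.5 mm and 10.7 degrees, less where a joint would pass 70% of its speed; a pose out of reach is approached as far as the arm can. A call is refused whole if a number of a shift passes 6.25 or a number of a turn 10.7, either way. A call with a gripper value outside its range is refused whole. The fingers move at their own pace and stop on an object; "grip_force" is the grip in N (left out, the last holds). Time passes only in rows, so rows that do not move let the fingers close. It gives the time, the measured TCP pose, the force, the opening and the grip force at its end, in the units of the state.
- read_state(): the state, without advancing time (a new reading comes with each control period).
- read_camera(name): name is "scene" or "side" or "wrist"; returns the picture (480x640x3 uint8, red, green, blue); there is no depth.
- calibration(name): a dict with "camera_matrix" (3x3 intrinsics, pixels), "rvec" (rotation vector, rad) and "tvec" (3), from world to camera coordinates, as OpenCV has them. Camera axes: x right, y down, z forward; pixel columns grow to the right and rows downward; lengths in m; the calibration is good to about 2 mm. A picture is of the moment at which its call begins: read the wrist's pose just before it. calibration takes no time and is no camera call; for the wrist camera it gives the pose at the moment of the call.
- finish_job(): hands the job in; it is judged then, once.
The state is a dict: "time": time; "q": joint angles; "joint_vel": joint speeds; "joint_torque": joint torques, N m; "tool_pos": TCP position; "tcp_rot": TCP orientation; "wrist_force": force on the tool from outside, world axes, zero at the start; "torque": the same for the moment, N m; "width": opening from 0.0 (shut) to 1.0 (fully open); "grip_force": force on a finger pad.
Only numpy, scipy, OpenCV 4.12 (cv2) and the standard library are available. Lean on these libraries where they do the work, as an engineer would, in place of code of your own. Each camera call takes 0.05 s, during which the arm holds its last target. There are 200 camera calls.

### The job

Take the red cap off the fixture's post and put it in the yellow tray; then build the transducer on the post with every part fully home: first all the white ceramic rings, then the copper ring, then the steel weight on top, and finally press the green start button all the way down. The ceramic is fragile: the gripper must never squeeze or push a ceramic ring with more than about 15 N, nor let one fall down the post. Leave the other things on the bench where they are.

Things in the scene. Friction and masses are not known exactly. Their poses are not given: they have to be found in the camera images.
- fixture: Fixed aluminium plate 20 mm thick (x -55..55, y -60..145 mm) with a black round seat (radius 16 mm, top at 50 mm) and on it a steel post: 12 mm diameter, 50 mm long, tip at 100 mm above the table, top 9 mm tapered to 4 mm. A grey console (90 x 70 mm, top at 55 mm) is centred at y 102 mm. Origin on the post axis at table height, z up
- seat (a point): Centre of the top face of the fixture's black seat, on the post's axis, where the first ring rests; z up along the post
- start (a joint): Travel of the round green start button (26 mm wide) on the fixture's console: 0 released, 0.006 m fully down; takes 5 N
- start_top (a point): Centre of the top face of the green start button
- cap: Red plastic protective cap over the post: 28 mm diameter, 62 mm tall, bore 18 mm open below. Origin at the centre of its open lower end, z towards its closed top. At the start it stands on the seat
- tray_in (a point): Centre of the inner floor of the yellow open tray (130 x 130 x 25 mm outside, walls and floor about 4 mm, standing on the table); x and y along its sides
- ceramic1: White piezo-ceramic ring, fragile: 40 mm outer diameter, 16 mm hole, 6 mm thick, 45 g. Lies flat. Origin at the centre of its underside, z along its axis. May be absent
- ceramic2: White piezo-ceramic ring, fragile: 40 mm outer diameter, 16 mm hole, 6 mm thick, 45 g. Lies flat. Origin at the centre of its underside, z along its axis. May be absent
- ceramic3: White piezo-ceramic ring, fragile: 40 mm outer diameter, 16 mm hole, 6 mm thick, 45 g. Lies flat. Origin at the centre of its underside, z along its axis. May be absent
- ceramic4: White piezo-ceramic ring, fragile: 40 mm outer diameter, 16 mm hole, 6 mm thick, 45 g. Lies flat. Origin at the centre of its underside, z along its axis. May be absent
- copper: Copper contact ring: 40 mm outer diameter, 16 mm hole, 5 mm thick. Lies flat. Origin at the centre of its underside, z along its axis
- steel: Steel back weight, a thick collar: 42 mm outer diameter, 16 mm hole right through, 30 mm tall, about 0.28 kg. Stands upright. Origin at the centre of its underside, z along its axis
- ceramic1_mid (a point): Centre of that ceramic ring, halfway through its thickness (3 mm above its underside)
- ceramic2_mid (a point): Centre of that ceramic ring, halfway through its thickness (3 mm above its underside)
- ceramic3_mid (a point): Centre of that ceramic ring, halfway through its thickness (3 mm above its underside)
- ceramic4_mid (a point): Centre of that ceramic ring, halfway through its thickness (3 mm above its underside)
- copper_mid (a point): Centre of the copper ring, halfway through its thickness (2.5 mm above its underside)
- steel_mid (a point): Centre of the steel weight, halfway up (15 mm above its underside)
- multimeter: Bystander: yellow handheld multimeter, 150 x 75 x 34 mm, lying; origin at the centre of its underside
- mug: Bystander: blue mug, 80 mm wide, 90 mm tall; origin at the centre of its underside
- driver: Bystander: screwdriver with an orange handle, 170 mm long, lying
- gasket: Bystander: black rubber gasket ring, 38 mm wide, 5 mm thick, not part of the stack; origin at the centre of its underside
- jar: Bystander: small amber glass jar, 40 mm wide, 50 mm tall; origin at the centre of its underside
- mouse: Bystander: black computer mouse, about 30 mm tall; origin at its underside
Things that resemble listed ones, but are neither listed nor needed, are in the scene too. What is shaped like the ceramic4 but pink or turquoise is not meant.

How it is judged:
On the way, in this order (a step that is already met when the one before it is completed fails the run):
1. the red cap is in the tray, let go (x of cap in the frame of tray_in between -0.062 and 0.062 m and y of cap in the frame of tray_in between -0.062 and 0.062 m and z of cap in the frame of tray_in below 0.03 m and contact force between the fingers and cap below 0.05 N), for 0.2 s.
2. all the ceramic rings present lie flat and fully home on the post, let go (horizontal distance between each of ceramic1_mid, ceramic2_mid, ceramic3_mid, ceramic4_mid and seat below 0.004 m and angle between the z axis of each of ceramic1, ceramic2, ceramic3, ceramic4 and the z axis of seat, either way round below 0.06 rad and (z of ceramic1_mid in the frame of seat between 0.0015 and 0.0045 m or z of ceramic1_mid in the frame of seat between 0.0075 and 0.0105 m or z of ceramic1_mid in the frame of seat between 0.0135 and 0.0165 m or z of ceramic1_mid in the frame of seat between 0.0195 and 0.0225 m) and (z of ceramic2_mid in the frame of seat between 0.0015 and 0.0045 m or z of ceramic2_mid in the frame of seat between 0.0075 and 0.0105 m or z of ceramic2_mid in the frame of seat between 0.0135 and 0.0165 m or z of ceramic2_mid in the frame of seat between 0.0195 and 0.0225 m) and (z of ceramic3_mid in the frame of seat between 0.0015 and 0.0045 m or z of ceramic3_mid in the frame of seat between 0.0075 and 0.0105 m or z of ceramic3_mid in the frame of seat between 0.0135 and 0.0165 m or z of ceramic3_mid in the frame of seat between 0.0195 and 0.0225 m) and (z of ceramic4_mid in the frame of seat between 0.0015 and 0.0045 m or z of ceramic4_mid in the frame of seat between 0.0075 and 0.0105 m or z of ceramic4_mid in the frame of seat between 0.0135 and 0.0165 m or z of ceramic4_mid in the frame of seat between 0.0195 and 0.0225 m) and contact force between the fingers and ceramic1 below 0.05 N and contact force between the fingers and ceramic2 below 0.05 N and contact force between the fingers and ceramic3 below 0.05 N and contact force between the fingers and ceramic4 below 0.05 N), for 0.2 s.
3. the copper ring lies flat on the ceramic rings, let go (horizontal distance between copper_mid and seat below 0.004 m and angle between the z axis of copper and the z axis of seat, either way round below 0.06 rad and (distance between copper_mid and ceramic1_mid between 0.004 and 0.008 m or distance between copper_mid and ceramic2_mid between 0.004 and 0.008 m or distance between copper_mid and ceramic3_mid between 0.004 and 0.008 m or distance between copper_mid and ceramic4_mid between 0.004 and 0.008 m) and contact force between the fingers and copper below 0.05 N), for 0.2 s.
4. the steel weight stands on the copper ring, let go (horizontal distance between steel_mid and seat below 0.004 m and angle between the z axis of steel and the z axis of seat, either way round below 0.06 rad and distance between steel_mid and copper_mid between 0.0155 and 0.02 m and contact force between the fingers and steel below 0.05 N), for 0.2 s.
5. the start button is pressed down (value of joint start above 0.0045 m), for 0.05 s.
At the end, for the whole second after the job is handed in: Cap in the tray. On the post, from below: every ceramic ring present, copper ring, steel weight, each within 4 mm of the axis, level within 0.06 rad, resting on the one below (heights within 1.5 to 2.5 mm); all let go and at rest, button up again (x of cap in the frame of tray_in between -0.062 and 0.062 m and y of cap in the frame of tray_in between -0.062 and 0.062 m and z of cap in the frame of tray_in below 0.03 m and horizontal distance between each of ceramic1_mid, ceramic2_mid, ceramic3_mid, ceramic4_mid, copper_mid, steel_mid and seat below 0.004 m and angle between the z axis of each of ceramic1, ceramic2, ceramic3, ceramic4, copper, steel and the z axis of seat, either way round below 0.06 rad and (z of ceramic1_mid in the frame of seat between 0.0015 and 0.0045 m or z of ceramic1_mid in the frame of seat between 0.0075 and 0.0105 m or z of ceramic1_mid in the frame of seat between 0.0135 and 0.0165 m or z of ceramic1_mid in the frame of seat between 0.0195 and 0.0225 m) and (z of ceramic2_mid in the frame of seat between 0.0015 and 0.0045 m or z of ceramic2_mid in the frame of seat between 0.0075 and 0.0105 m or z of ceramic2_mid in the frame of seat between 0.0135 and 0.0165 m or z of ceramic2_mid in the frame of seat between 0.0195 and 0.0225 m) and (z of ceramic3_mid in the frame of seat between 0.0015 and 0.0045 m or z of ceramic3_mid in the frame of seat between 0.0075 and 0.0105 m or z of ceramic3_mid in the frame of seat between 0.0135 and 0.0165 m or z of ceramic3_mid in the frame of seat between 0.0195 and 0.0225 m) and (z of ceramic4_mid in the frame of seat between 0.0015 and 0.0045 m or z of ceramic4_mid in the frame of seat between 0.0075 and 0.0105 m or z of ceramic4_mid in the frame of seat between 0.0135 and 0.0165 m or z of ceramic4_mid in the frame of seat between 0.0195 and 0.0225 m) and (distance between copper_mid and ceramic1_mid between 0.004 and 0.008 m or distance between copper_mid and ceramic2_mid between 0.004 and 0.008 m or distance between copper_mid and ceramic3_mid between 0.004 and 0.008 m or distance between copper_mid and ceramic4_mid between 0.004 and 0.008 m) and distance between steel_mid and copper_mid between 0.0155 and 0.02 m and linear speed of each of ceramic1, ceramic2, ceramic3, ceramic4, copper, steel, cap below 0.02 m/s and value of joint start below 0.002 m); the robot touches nothing.
It fails at once if a ceramic ring squeezed with more than 18 N by each finger, 36 N counting both fingers together (contact force between the fingers and ceramic1 above 36 N or contact force between the fingers and ceramic2 above 36 N or contact force between the fingers and ceramic3 above 36 N or contact force between the fingers and ceramic4 above 36 N).
It fails at once if a ceramic ring dropped down the post (falls at more than 0.5 m/s around it) ((horizontal distance between ceramic1_mid and seat below 0.008 m and z of ceramic1_mid in the frame of seat below 0.05 m and linear speed of ceramic1 above 0.5 m/s) or (horizontal distance between ceramic2_mid and seat below 0.008 m and z of ceramic2_mid in the frame of seat below 0.05 m and linear speed of ceramic2 above 0.5 m/s) or (horizontal distance between ceramic3_mid and seat below 0.008 m and z of ceramic3_mid in the frame of seat below 0.05 m and linear speed of ceramic3 above 0.5 m/s) or (horizontal distance between ceramic4_mid and seat below 0.008 m and z of ceramic4_mid in the frame of seat below 0.05 m and linear speed of ceramic4 above 0.5 m/s)).
It fails at once if a bystander moved more than 30 mm (distance of any of multimeter, mug, driver, gasket, jar, mouse from where it was at the start of the episode above 0.03 m).
Of ceramic1, ceramic2, ceramic3, ceramic4 only 2 to 4 are there at a start; the rules pass over those that are not, and their reading is None.
At some moment in a run one of ceramic1, ceramic2, ceramic3, ceramic4, copper, steel may be knocked a few centimetres aside while the robot is not near it.
It also fails if it takes over 210 s, if anything falls off the work surface, if the arm or the gripper's body presses on something with over 40 N, if the wrist force passes 120 N, or if a joint passes its speed limit or range.

## Working session

There is one attempt and no reset: what is moved stays moved. The work goes in short steps, Python scripts to look and compute and a tool call to move; the robot and the scene stay as the last step left them, time stands still between calls to the robot, and variables do not carry over. Pictures are saved under pics/ and viewed, at most 14 in all, crops included, and the job is handed in when it is done.

Besides the shell and the picture viewer there is one more tool, called after "Call:" by a JSON object that holds its "fn" and its "kwargs", one argument or row to a line. move_arm: Moves the arm, as the interface text tells. Its arguments: {"type":"object","properties":{"series":{"type":"array"},"grip_force":{"type":"number"}},"required":["series"]}

```bash
mkdir -p pics; ls; cat > h.py <<'E'
from workcell import *
import numpy as np, cv2
def snap(n,f):
    s=read_state(); c=calibration(n); im=read_camera(n)
    cv2.imwrite('pics/'+f+'.png',im[:,:,::-1]); np.savez('pics/'+f+'.npz',K=c['camera_matrix'],r=c['rvec'],t=c['tvec'],im=im); return im
def load(f):
    d=np.load('pics/'+f+'.npz'); R=cv2.Rodrigues(d['r'])[0]; return d['im'],np.array(d['K']),R,np.array(d['t']).ravel()
def ray(f,uv):
    im,K,R,t=load(f); d=R.T@np.linalg.solve(K,[uv[0],uv[1],1.]); return -R.T@t,d/np.linalg.norm(d)
def onz(f,uv,z):
    o,d=ray(f,uv); return o+d*(z-o[2])/d[2]
def proj(f,p):
    im,K,R,t=load(f); q=K@(R@np.array(p)+t); return q[:2]/q[2]
def tri(*fu):
    A=np.zeros((3,3));b=np.zeros(3);L=[]
    for f,u in fu:
        o,d=ray(f,u);P=np.eye(3)-np.outer(d,d);A+=P;b+=P@o;L.append((o,P))
    x=np.linalg.solve(A,b); return x,[float(np.linalg.norm(P@(x-o))) for o,P in L]
def blobs(f,lo,hi,amin=40):
    im=load(f)[0]; h=cv2.cvtColor(im,cv2.COLOR_RGB2HSV); m=cv2.inRange(h,np.array(lo),np.array(hi))
    m=cv2.morphologyEx(m,cv2.MORPH_OPEN,np.ones((3,3)))
    out=[]
    for c in cv2.findContours(m,cv2.RETR_EXTERNAL,cv2.CHAIN_APPROX_NONE)[0]:
        a=cv2.contourArea(c)
        if a>amin: x,y,w,hh=cv2.boundingRect(c); out.append((int(a),x,y,w,hh,c))
    return sorted(out,key=lambda q:-q[0])
E
python3 - <<'E'
from h import *
for n in('scene','side','wrist'): snap(n,n+'0')
print(read_state())
for n in('scene','side','wrist'):
    im,K,R,t=load(n+'0'); print(n,K[0,0],-R.T@t,R[2])
E
```

```text
pics
{'time': 0.15, 'q': array([-3.68693082e-02,  2.64595819e-01,  1.60509065e+00,  4.31433590e-05,
        1.27369729e+00, -3.68802399e-02]), 'joint_vel': array([-2.17254655e-04,  9.67219032e-05, -4.51675578e-03,  2.46670813e-03,
       -1.28963641e-03, -1.37111738e-03]), 'joint_torque': array([-4.44535381e-04, -5.15905774e+01, -3.67958951e+01, -2.06692371e-04,
        8.09489022e-03,  2.50629785e-05]), 'tool_pos': array([6.74434354e-01, 5.37554055e-05, 2.38221034e-01]), 'tcp_rot': array([-2.22049520e+00, -2.22049134e+00,  1.86645867e-03]), 'wrist_force': array([-0.56685726, -0.57368851,  0.54232417]), 'torque': array([ 0.05028232, -0.01648843, -0.00920758]), 'grip_force': 0.0, 'width': 1.001234443087916}
scene 457.755053868288 [ 1.08141372 -0.61291317  0.78843405] [-0.50251239  0.57200405 -0.64829983]
side 445.9828954633176 [0.07897365 0.67834608 0.56732144] [ 0.49898679 -0.69990992 -0.51101692]
wrist 361.6312996310564 [0.67518418 0.07168519 0.37234607] [-0.00174798 -0.28633605 -0.95812766]
```

View pics/scene0.png

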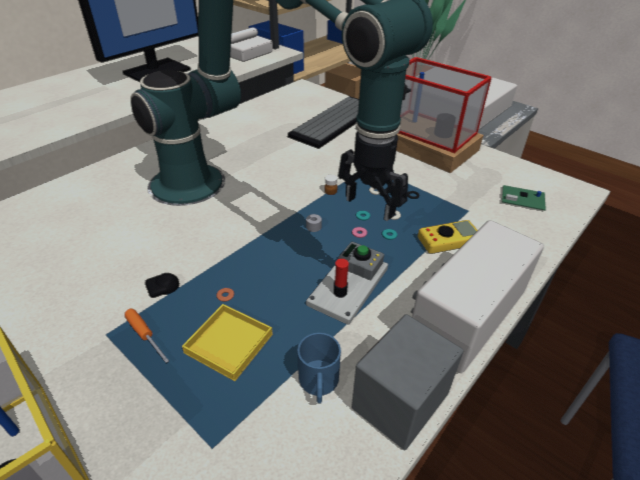

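View pics/side0.png

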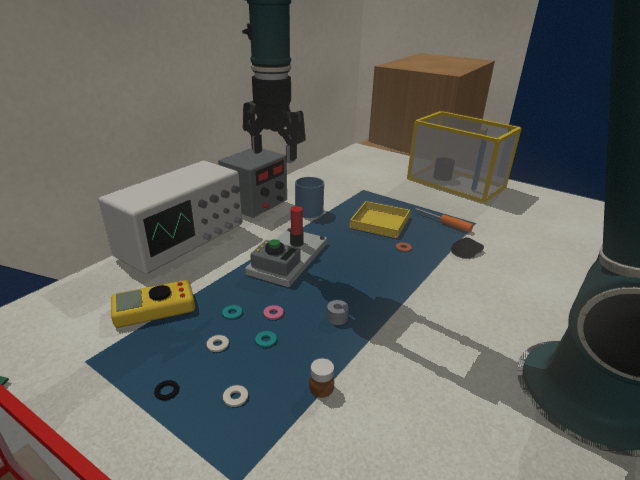

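View pics/wrist0.png

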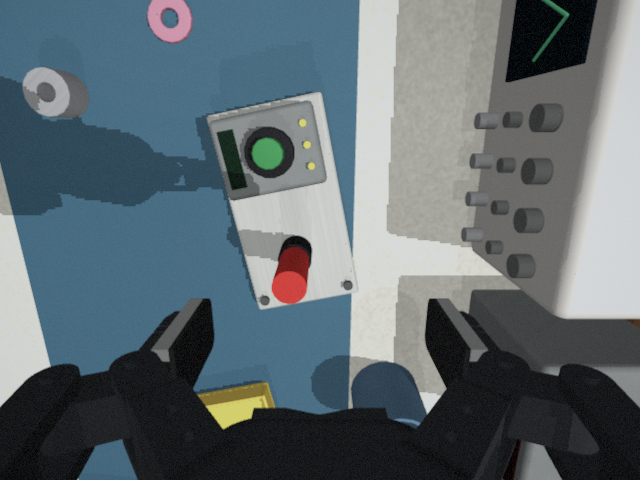

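Scene: red cap at (342,270), tray (228,342), copper (225,294), steel (314,222). The side view shows two white rings, at (217,343) and (235,396); the pink and turquoise rings are decoys. The wrist view shows the cap top at (290,283) and the button at (267,154).

```bash
python3 - <<'E'
from h import *
cols={'red':([0,190,90],[6,255,255]),'green':([55,120,60],[75,255,255]),'copper':([4,90,90],[12,200,255]),'yellow':([22,120,100],[32,255,255]),'white':([0,0,170],[40,40,255]),'grey':([0,0,90],[179,30,170])}
lim={'scene0':(150,190,480,400),'side0':(90,170,440,420),'wrist0':(0,0,640,480)}
for f,l in lim.items():
  for k,(a,b) in cols.items():
    for q in blobs(f,a,b):
      cx,cy=q[1]+q[3]/2,q[2]+q[4]/2
      if l[0]<cx<l[2] and l[1]<cy<l[3] and q[0]<6000:
        print(f,k,q[:5],np.round(onz(f,(cx,cy),0.006),3))
E
```

```text
scene0 red (223, 337, 259, 11, 28) [0.605 0.017 0.006]
scene0 green (64, 358, 246, 10, 9) [0.592 0.116 0.006]
scene0 copper (155, 217, 288, 17, 13) [ 0.452 -0.218  0.006]
scene0 yellow (3758, 183, 305, 89, 75) [ 0.559 -0.301  0.006]
scene0 yellow (656, 420, 223, 50, 30) [0.722 0.302 0.006]
scene0 white (1233, 336, 301, 52, 57) [ 0.745 -0.086  0.006]
scene0 white (626, 233, 194, 44, 27) [0.253 0.052 0.006]
scene0 white (384, 401, 253, 38, 31) [0.736 0.158 0.006]
scene0 white (189, 421, 291, 58, 35) [0.855 0.093 0.006]
scene0 white (163, 270, 389, 23, 19) [ 0.732 -0.315  0.006]
scene0 white (90, 380, 293, 12, 15) [0.735 0.016 0.006]
scene0 white (59, 323, 393, 14, 7) [ 0.797 -0.251  0.006]
scene0 grey (2149, 213, 170, 82, 64) [0.231 0.068 0.006]
scene0 grey (313, 307, 295, 50, 30) [ 0.662 -0.088  0.006]
scene0 grey (194, 350, 251, 33, 20) [0.622 0.09  0.006]
scene0 grey (151, 347, 273, 16, 19) [0.647 0.013 0.006]
scene0 grey (146, 307, 215, 14, 16) [0.424 0.114 0.006]
scene0 grey (145, 365, 263, 22, 35) [0.68  0.052 0.006]
scene0 grey (145, 456, 222, 20, 13) [0.744 0.376 0.006]
scene0 
[... 2351 characters left out ...]
 0.076 0.006]
wrist0 grey (1004, 238, 230, 53, 31) [ 0.616 -0.048  0.006]
wrist0 grey (932, 522, 443, 39, 37) [ 0.963 -0.341  0.006]
wrist0 grey (777, 597, 367, 43, 39) [ 1.035 -0.225  0.006]
wrist0 grey (736, 57, 72, 32, 45) [0.441 0.103 0.006]
wrist0 grey (681, 153, 299, 46, 62) [ 0.511 -0.15   0.006]
wrist0 grey (595, 23, 73, 34, 40) [0.41  0.104 0.006]
wrist0 grey (320, 349, 357, 29, 30) [ 0.728 -0.206  0.006]
wrist0 grey (289, 0, 168, 13, 47) [0.355 0.01  0.006]
wrist0 grey (101, 544, 366, 16, 9) [ 0.951 -0.203  0.006]
wrist0 grey (55, 341, 282, 12, 8) [ 0.705 -0.094  0.006]
wrist0 grey (50, 258, 297, 11, 9) [ 0.612 -0.113  0.006]
wrist0 grey (44, 348, 393, 5, 16) [ 0.713 -0.247  0.006]
```

```bash
python3 - <<'E'
from h import *
for f in('scene0','side0','wrist0'):
  im=load(f)[0]; h=cv2.cvtColor(im,cv2.COLOR_RGB2HSV); 
  m=(((h[...,0]>172)|(h[...,0]<5))&(h[...,1]>180)&(h[...,2]>60)).astype(np.uint8)
  n,l,s,c=cv2.connectedComponentsWithStats(m)
  for i in range(1,n):
    if s[i,4]>150:
      print(f,s[i],c[i]); V=h[...,2][l==i]; print(np.histogram(V,8))
      if f=='wrist0':
        mm=((l==i)&(h[...,2]>205)).astype(np.uint8)
        for cc in cv2.findContours(mm,0,1)[0]:
          if len(cc)>15: print(len(cc),cv2.minEnclosingCircle(cc),cv2.fitEllipse(cc))
b=blobs('wrist0',[55,120,60],[75,255,255])[0]
e=cv2.fitEllipse(b[5]);print(e)
print(tri(('wrist0',e[0]),('scene0',(363,249)),('side0',(273.5,243.5))))
E
```

```text
scene0 [400  58  90  95 775] [448.6         97.47612903]
(array([ 94, 301, 111,  84,  33,  52,  55,  45]), array([ 77.   ,  88.875, 100.75 , 112.625, 124.5  , 136.375, 148.25 ,
       160.125, 172.   ]))
scene0 [335 259  13  29 289] [341.10034602 272.56747405]
(array([  5,  29,  43, 120,   6,   4,  10,  72]), array([ 69.,  83.,  97., 111., 125., 139., 153., 167., 181.]))
side0 [   0  384  110   96 2285] [ 49.44157549 437.9654267 ]
(array([ 283,    1,   22,   28,   12,   22,   13, 1904]), array([ 80.  ,  89.75,  99.5 , 109.25, 119.  , 128.75, 138.5 , 148.25,
       158.  ]))
side0 [  0 449  23  31 197] [  7.49746193 468.1928934 ]
(array([ 6, 58, 26,  8, 14, 17, 49, 19]), array([69.   , 70.625, 72.25 , 73.875, 75.5  , 77.125, 78.75 , 80.375,
       82.   ]))
wrist0 [275 247  34  36 676] [293.51183432 262.23224852]
(array([  4,  14, 563,  60,   8,   8,  11,   8]), array([ 69.   ,  85.375, 101.75 , 118.125, 134.5  , 150.875, 167.25 ,
       183.625, 200.   ]))
((267.3743896484375, 153.01742553710938), (31.074569702148438, 31.717185974121094), 116.74825286865234)
(array([0.63272137, 0.0551243 , 0.07359147]), [0.0022198186897557735, 0.001509478252794807, 0.002148095845128783])
```

```bash
python3 - <<'E'
from h import *
im=load('wrist0')[0][200:320,200:380]; a=cv2.resize(im,None,fx=4,fy=4,interpolation=2)
im=load('scene0')[0][230:320,295:395]; b=cv2.resize(im,(533,480),interpolation=2)
cv2.imwrite('pics/c1.png',cv2.resize(np.hstack([a,b]),(800,307))[:,:,::-1])
E
```

```text
(no output)
```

View pics/c1.png

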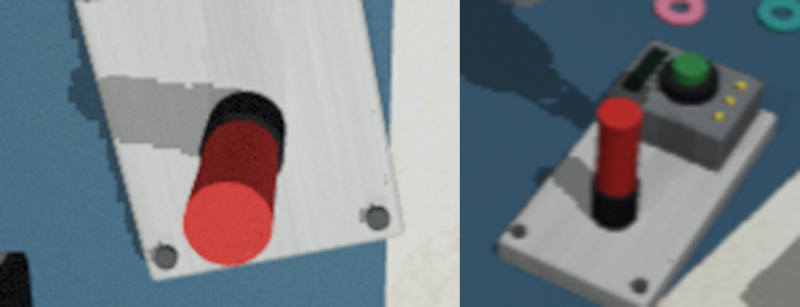

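The crop shows the cap's bright top disc near wrist pixel (290,287) and scene pixel (342,263). It stands on the black seat.

```bash
cat >> h.py <<'E'
def ell(f,lo,hi,k=0):
    c=max(blobs(f,lo,hi,20),key=lambda q:q[0])[5]; return cv2.fitEllipse(cv2.convexHull(c))
def box(f,x0,x1,y0,y1):
    pass
E
python3 - <<'E'
from h import *
P={}
for f,v,(x0,x1,y0,y1) in(('scene0',145,(320,360,250,310)),('wrist0',175,(260,320,250,320)),('side0',110,(280,310,195,240))):
  im=load(f)[0]; h=cv2.cvtColor(im,cv2.COLOR_RGB2HSV); 
  m=(((h[...,0]>170)|(h[...,0]<8))&(h[...,1]>130)&(h[...,2]>v)).astype(np.uint8)
  z=np.zeros_like(m); z[y0:y1,x0:x1]=m[y0:y1,x0:x1]
  c=max(cv2.findContours(z,0,1)[0],key=cv2.contourArea); e=cv2.fitEllipse(cv2.convexHull(c)); print(f,e,cv2.boundingRect(c)); P[f]=e[0]
  print(onz(f,e[0],.112))
print(tri(*[(f,P[f]) for f in('scene0','wrist0')]))
E
```

```text
scene0 ((341.70843505859375, 262.78759765625), (8.688011169433594, 11.902390480041504), 96.81123352050781) (336, 259, 12, 9)
[ 0.64883534 -0.0452936   0.112     ]
wrist0 ((288.8436584472656, 286.86541748046875), (31.953536987304688, 34.56731033325195), 97.8619384765625) (272, 271, 35, 33)
[ 0.65104199 -0.04708128  0.112     ]
side0 ((296.3435974121094, 208.53428649902344), (5.361957550048828, 11.567824363708496), 93.30300903320312) (291, 206, 12, 6)
[ 0.65036106 -0.04466117  0.112     ]
(array([ 0.65060864, -0.04662082,  0.11370716]), [0.0006469063700581018, 0.0006469063700581169])
```

Call:
{"fn": "move_arm", "kwargs": {
  "series": [8.5, -4.65, -2.4, 0, 0, 0, 0, 8.5, 0, 0, 6, 0, 0, 0, 8.5, 0, 0, 6, 0, 0, 0, 8.5, 0, 0, 3.3, 0, 0, 0, 8.5, 0, 0, 0, 0, 0, 0],
  "grip_force": 40
}}

```text
time: 0.78
tool_pos: [0.6474, -0.0462, 0.0819]
tcp_rot: [-2.217, -2.217, 0.009]
wrist_force: [-0.4, 0.8, 0.1]
width: 0.996
grip_force: 0.0
```

Call:
{"fn": "move_arm", "kwargs": {
  "series": [2, 0, 0, 0, 0, 0, 0, 2, 0, 0, 0, 0, 0, 0, 2, 0, 0, 0, 0, 0, 0, 2, 0, 0, 0, 0, 0, 0, 2, 0, 0, 0, 0, 0, 0]
}}

```text
time: 1.4
tool_pos: [0.6523, -0.0466, 0.0884]
tcp_rot: [2.22, 2.22, 0.003]
wrist_force: [-1.3, 0.2, 6.4]
width: 0.311
grip_force: 39.4
```

```bash
python3 - <<'E'
from h import *
print(read_state())
print(tri(('scene0',(227.5,342.5)),('side0',(380.5,219.5))))
E
```

```text
{'time': 1.4, 'q': array([-1.09389175e-01,  3.49410152e-01,  1.78737866e+00,  1.10460514e-04,
        1.00169861e+00, -1.09454095e-01]), 'joint_vel': array([-1.13885530e-03, -1.87435848e-04,  1.96427649e-03,  3.91854376e-06,
       -2.07441253e-03,  2.10488355e-03]), 'joint_torque': array([-1.66216046e-01, -4.78962100e+01, -2.99700487e+01, -7.54828937e-02,
       -2.73568919e-01, -1.62143359e-02]), 'tool_pos': array([ 0.65230489, -0.04655955,  0.08835536]), 'tcp_rot': array([2.21976252, 2.21977482, 0.00316352]), 'wrist_force': array([-1.30405124,  0.19016743,  6.40952525]), 'torque': array([ 0.07439673,  0.15746305, -0.03922198]), 'grip_force': 39.38771724700928, 'width': 0.3112253158515167}
(array([ 0.56082574, -0.30084352,  0.00722349]), [0.00069962730133647, 0.000699627301336366])
```

Call:
{"fn": "move_arm", "kwargs": {
  "series": [2, 0, 0, -4, 0, 0, 0, 2, 0, 0, -4, 0, 0, 0, 2, -5.1, -1.8, 0, 0, 0, 0, 2, -5.1, -1.8, 0, 0, 0, 0, 2, -5.1, -1.8, 0, 0, 0, 0]
}}

```text
time: 2.02
tool_pos: [0.5964, -0.2007, 0.1666]
tcp_rot: [2.22, 2.222, 0.0]
wrist_force: [0.0, 1.0, 0.2]
width: 0.31
grip_force: 39.8
```

Call:
{"fn": "move_arm", "kwargs": {
  "series": [2, -5.1, -1.8, 0, 0, 0, 0, 2, -5.1, -1.8, 0, 0, 0, 0, 2, 0, 0, 5, 0, 0, 0, 2, 0, 0, 4, 0, 0, 0, 2, 0, 0, 0, 0, 0, 0]
}}

```text
time: 2.65
tool_pos: [0.5574, -0.2998, 0.0721]
tcp_rot: [-2.216, -2.215, 0.004]
wrist_force: [-0.8, 0.3, -0.1]
width: 0.313
grip_force: 39.8
```

```bash
python3 - <<'E'
from h import *
for n in('side','wrist','scene'): snap(n,n+'1')
E
```

```text
(no output)
```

View pics/side1.png

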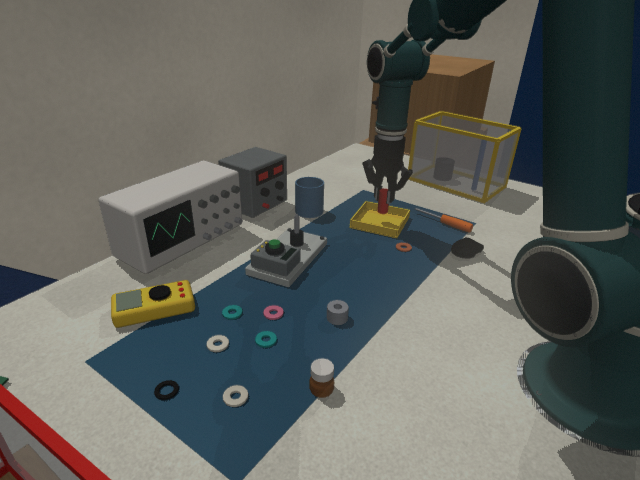

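Side view: the cap is held over the tray at (383,200), the bare post is at (297,232), and the rings have not moved. Next I lower and release.

Call:
{"fn": "move_arm", "kwargs": {
  "series": [2, 0, 0, 2, 0, 0, 0, 2, 0, 0, 0.8, 0, 0, 0, 2, 0, 0, 0, 0, 0, 0, 5.5, 0, 0, 0, 0, 0, 0, 5.5, 0, 0, 0, 0, 0, 0]
}}

```text
time: 3.42
tool_pos: [0.5614, -0.3018, 0.0488]
tcp_rot: [2.221, 2.221, 0.0]
wrist_force: [-0.1, 0.8, -0.1]
width: 0.642
grip_force: 0.0
```

Call:
{"fn": "move_arm", "kwargs": {
  "series": [5.5, 0, 0, 0, 0, 0, 0, 5.5, 0, 0, 0, 0, 0, 0, 5.5, 0, 0, -5, 0, 0, 0, 5.5, 0, 0, -6, 0, 0, 0, 8.5, 0, 0, -6, 0, 0, 0]
}}

```text
time: 4.05
tool_pos: [0.5607, -0.3013, 0.2198]
tcp_rot: [-2.221, -2.221, 0.0]
wrist_force: [-0.2, -0.7, -0.9]
width: 0.835
grip_force: 0.0
```

Call:
{"fn": "move_arm", "kwargs": {
  "series": [8.5, 6, 0, -1, 0, 0, 0, 8.5, 6, 0, 0, 0, 0, 0, 8.5, 6, 0, 0, 0, 0, 0, 8.5, 6, 0, 0, 0, 0, 0, 8.5, 6, 0, 0, 0, 0, 0]
}}

```text
time: 4.68
tool_pos: [0.5608, 0.0003, 0.2286]
tcp_rot: [2.221, 2.221, 0.001]
wrist_force: [1.1, 0.3, -0.5]
width: 0.995
grip_force: 0.0
```

```bash
python3 - <<'E'
from h import *
snap('wrist','wrist2');snap('side','side2');print(read_state()['tool_pos'])
E
```

```text
[0.56052291 0.00383793 0.22849617]
```

Call:
{"fn": "move_arm", "kwargs": {
  "series": [8.5, 6, -1, 0, 0, 0, 0, 8.5, 6, -1, 0, 0, 0, 0, 8.5, 6, -1, 0, 0, 0, 0, 8.5, 3, 0, 0, 0, 0, 0, 8.5, 0, 0, 0, 0, 0, 0]
}}

```text
time: 5.4
tool_pos: [0.5309, 0.2098, 0.2283]
tcp_rot: [2.218, 2.225, 0.0]
wrist_force: [-0.6, -1.0, 0.2]
width: 0.994
grip_force: 0.0
```

```bash
python3 - <<'E'
from h import *
snap('wrist','wrist3');print(read_state()['tool_pos'])
a=load('wrist2')[0];b=load('wrist3')[0]
cv2.imwrite('pics/c3.png',cv2.resize(np.hstack([a,b]),(800,300),interpolation=cv2.INTER_AREA)[:,:,::-1])
E
```

```text
[0.53103745 0.20851058 0.22826198]
```

View pics/c3.png

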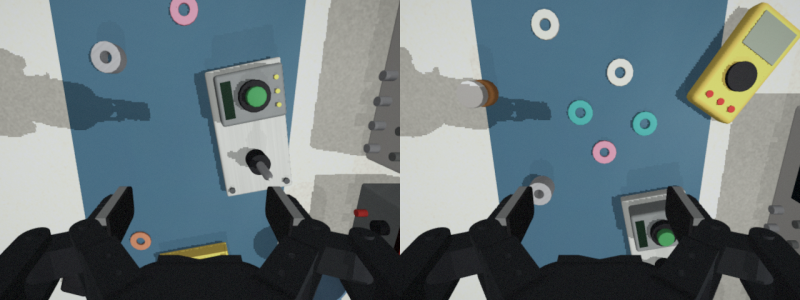

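```bash
python3 - <<'E'
from h import *
def white(f,x0,x1,y0,y1,lo=(0,0,130),hi=(50,70,255)):
    im=load(f)[0][y0:y1,x0:x1]; m=cv2.inRange(cv2.cvtColor(im,cv2.COLOR_RGB2HSV),np.array(lo),np.array(hi))
    c=max(cv2.findContours(m,0,1)[0],key=cv2.contourArea); e=cv2.fitEllipse(cv2.convexHull(c)); return (e[0][0]+x0,e[0][1]+y0),e[1]
for a,b in(((200,260,10,70),(220,250,380,412)),((320,380,90,145),(204,232,330,356))):
    p,ax=white('wrist3',*a); q,ay=white('side2',*b); print(p,ax,q,ay); print(tri(('wrist3',p),('side2',q)),onz('wrist3',p,.006),onz('side2',q,.006))
a=cv2.resize(load('wrist2')[0][220:310,370:470],(480,432),interpolation=2)
b=cv2.resize(load('side2')[0][205:265,270:330],(432,432),interpolation=2)
cv2.imwrite('pics/c4.png',cv2.resize(np.hstack([a,b]),(800,379))[:,:,::-1])
E
```

```text
(231.96026420593262, 38.919837951660156) (43.46675109863281, 49.3576545715332) (234.9676866531372, 394.8406219482422) (18.89720916748047, 24.887022018432617)
(array([0.45409924, 0.35849778, 0.00384812]), [0.0010105221119325728, 0.0010105221119323855]) [0.45390151 0.357279   0.006     ] [0.45334285 0.36046531 0.006     ]
(351.24462699890137, 115.33364677429199) (40.569705963134766, 43.58205795288086) (217.28290176391602, 342.4177770614624) (14.5008544921875, 21.81924057006836)
(array([0.56212051, 0.29441106, 0.00426962]), [0.0009678312031552833, 0.0009678312031552105]) [0.56131404 0.29364038 0.006     ] [0.56135551 0.2962441  0.006     ]
```

View pics/c4.png

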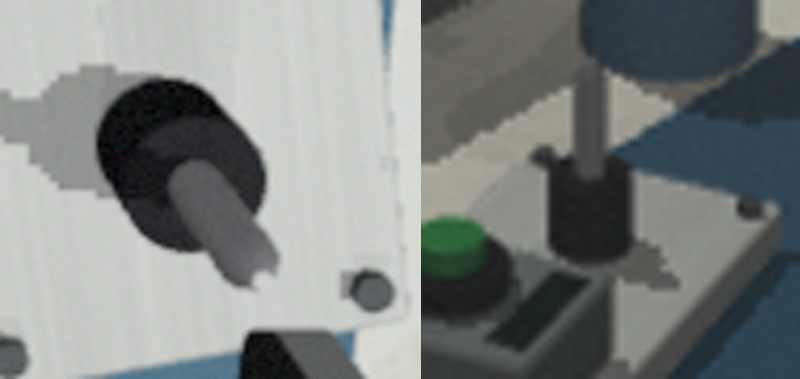

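Crop: in the wrist image the seat top centre is near full pixel (417,263) and the post tip near (433,285). In the side image the post stands at about x=296.

```bash
python3 - <<'E'
from h import *
print('seat',onz('wrist2',(417,263.5),.05),'tip',onz('wrist2',(432.9,285.3),.1))
for p in([.6505,-.0466,.05],[.6505,-.0466,.1],[.652,-.0466,.05],[.652,-.0466,.1],[.6505,-.048,.1]):
  print(p,proj('wrist2',p),(proj('wrist2',p)-[370,220])*4.21,proj('side2',p),(proj('side2',p)-[270,205])*6.31+[421,0])
E
```

```text
seat [ 0.65200127 -0.04717512  0.05      ] tip [ 0.65151327 -0.04652042  0.1       ]
[0.6505, -0.0466, 0.05] [415.42313262 262.91527756] [191.23138834 180.67331853] [296.87760891 231.75898684] [590.59771225 168.84920699]
[0.6505, -0.0466, 0.1] [431.60976974 285.39187003] [259.37713061 275.29977282] [296.83028333 212.89178941] [590.29908778  49.79719116]
[0.652, -0.0466, 0.05] [417.04751422 262.91626149] [198.07003487 180.67746086] [296.3800072  231.56820228] [587.45784543 167.64535637]
[0.652, -0.0466, 0.1] [433.50620405 285.39289942] [267.36111907 275.30410657] [296.32039768 212.70996392] [587.08170934  48.64987235]
[0.6505, -0.048, 0.1] [431.4505596  287.01793158] [258.7068559  282.14549195] [297.20450507 212.67689804] [592.66042698  48.44122663]
```

Call:
{"fn": "move_arm", "kwargs": {
  "series": [6, 4.3, 1.5, 3, 0, 0, 0, 6, 4.3, 1.6, 5, 0, 0, 0, 6, 0, 0, 5, 0, 0, 0, 6, 0, 0, 5, 0, 0, 0, 6, 0, 0, 0, 0, 0, 0],
  "grip_force": 20
}}

```text
time: 6.08
tool_pos: [0.557, 0.2873, 0.047]
tcp_rot: [-2.221, -2.217, 0.017]
wrist_force: [-0.8, -0.8, -0.2]
width: 0.704
grip_force: 0.0
```

Call:
{"fn": "move_arm", "kwargs": {
  "series": [5, 0, 0, 0, 0, 0, 0, 5, 0, 0, 0, 0, 0, 0]
}}

```text
time: 6.32
tool_pos: [0.5633, 0.2915, 0.0557]
tcp_rot: [2.221, 2.219, 0.008]
wrist_force: [0.4, 0.4, -0.1]
width: 0.582
grip_force: 0.0
```

```bash
python3 - <<'E'
from h import *
s=read_state();print(s['time'],s['tool_pos'],s['tcp_rot'],s['width']*8.54)
snap('wrist','wrist4');snap('side','side4')
a=load('wrist4')[0];b=load('side4')[0][270:390,140:300]
cv2.imwrite('pics/c5.png',cv2.resize(np.hstack([a,cv2.resize(b,(640,480))]),(800,300),interpolation=cv2.INTER_AREA)[:,:,::-1])
E
```

```text
6.325 [0.5633392  0.2915466  0.05568842] [2.220959   2.21909812 0.00827102] 4.970337204327059
```

View pics/c5.png

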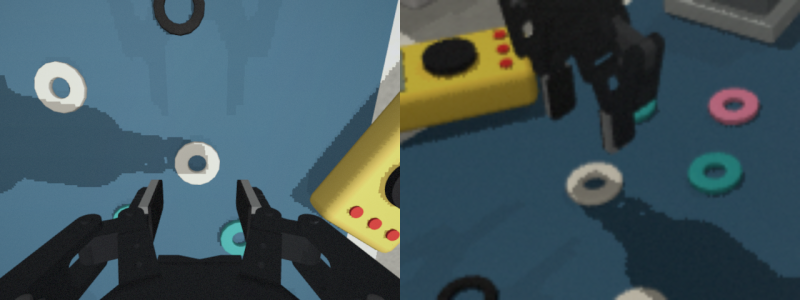

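Wrist view: the target ring is near full pixel (315,261), between and ahead of the fingers, with the multimeter clear on the right. The side view agrees.

```bash
cat >> h.py <<'E'
def white(f,x0,x1,y0,y1,lo=(0,0,100),hi=(179,80,255)):
    im=load(f)[0][y0:y1,x0:x1]; m=cv2.inRange(cv2.cvtColor(im,cv2.COLOR_RGB2HSV),np.array(lo),np.array(hi))
    c=max(cv2.findContours(m,0,1)[0],key=cv2.contourArea); e=cv2.fitEllipse(cv2.convexHull(c)); return (e[0][0]+x0,e[0][1]+y0),e[1]
E
python3 - <<'E'
from h import *
p,a=white('wrist4',270,360,215,305);print(p,a,onz('wrist4',p,.006),read_state()['tool_pos'])
p,a=white('wrist4',40,150,80,190);print(p,a,onz('wrist4',p,.006))
E
```

```text
(314.96227645874023, 260.62032318115234) (70.38581848144531, 73.56251525878906) [0.56197259 0.2949029  0.006     ] [0.56272306 0.29166911 0.05519469]
(96.38204956054688, 139.2305793762207) (77.6183090209961, 91.37045288085938) [0.45499704 0.35835513 0.006     ]
```

Call:
{"fn": "move_arm", "kwargs": {
  "series": [5, 0.3, -0.1, 2.5, 0, 0, 0, 5, 0, 0, 1.5, 0, 0, 0, 5, 0, 0, 0.4, 0, 0, 0, 4.7, 0, 0, 0, 0, 0, 0, 4.4, 0, 0, 0, 0, 0, 0]
}}

```text
time: 7.05
tool_pos: [0.5604, 0.2944, 0.009]
tcp_rot: [2.221, 2.221, 0.002]
wrist_force: [-0.1, -0.7, 1.1]
width: 0.517
grip_force: 0.0
```

Call:
{"fn": "move_arm", "kwargs": {
  "series": [4.3, 0, 0, 0, 0, 0, 0, 4.2, 0, 0, 0, 0, 0, 0]
}}

```text
time: 7.3
tool_pos: [0.5604, 0.2943, 0.0088]
tcp_rot: [2.221, 2.221, 0.002]
wrist_force: [0.7, 0.3, 0.2]
width: 0.492
grip_force: 0.3
```

Call:
{"fn": "move_arm", "kwargs": {
  "series": [4.15, 0, 0, 0, 0, 0, 0, 4.1, 0, 0, 0, 0, 0, 0]
}}

```text
time: 7.55
tool_pos: [0.56, 0.2942, 0.0084]
tcp_rot: [2.221, 2.221, 0.001]
wrist_force: [1.0, 0.6, 0.1]
width: 0.478
grip_force: 0.3
```

Call:
{"fn": "move_arm", "kwargs": {
  "series": [4.05, 0, 0, 0, 0, 0, 0, 4.0, 0, 0, 0, 0, 0, 0]
}}

```text
time: 7.8
tool_pos: [0.5598, 0.2941, 0.0083]
tcp_rot: [2.221, 2.221, 0.0]
wrist_force: [1.5, 0.9, 1.7]
width: 0.47
grip_force: 1.5
```

Call:
{"fn": "move_arm", "kwargs": {
  "series": [3.95, 0, 0, 0, 0, 0, 0, 3.95, 0, 0, 0, 0, 0, 0]
}}

```text
time: 8.05
tool_pos: [0.5598, 0.2941, 0.0084]
tcp_rot: [2.221, 2.221, 0.0]
wrist_force: [0.2, -0.6, 1.4]
width: 0.466
grip_force: 4.4
```

Call:
{"fn": "move_arm", "kwargs": {
  "series": [3.9, 0, 0, 0, 0, 0, 0, 3.9, 0, 0, 0, 0, 0, 0]
}}

```text
time: 8.3
tool_pos: [0.5598, 0.2941, 0.0084]
tcp_rot: [2.221, 2.221, 0.0]
wrist_force: [0.1, 0.9, 3.2]
width: 0.46
grip_force: 8.1
```

Call:
{"fn": "move_arm", "kwargs": {
  "series": [3.88, 0, 0, -0.5, 0, 0, 0, 3.87, 0, 0, -2.5, 0, 0, 0, 3.87, 0, 0, -4, 0, 0, 0, 3.87, 0, 0, -4, 0, 0, 0, 3.87, 0, 0, -3, 0, 0, 0]
}}

```text
time: 8.93
tool_pos: [0.5598, 0.2942, 0.15]
tcp_rot: [2.221, 2.221, 0.001]
wrist_force: [0.3, -0.4, 0.0]
width: 0.452
grip_force: 10.4
```

Call:
{"fn": "move_arm", "kwargs": {
  "series": [3.87, -4.2, 1.1, 0, 0, 0, 0, 3.87, -4.2, 1.1, 0, 0, 0, 0, 3.87, -4.2, 1.1, 0, 0, 0, 0, 3.87, -4.2, 1.1, 0, 0, 0, 0, 3.87, -4.2, 1.1, 0, 0, 0, 0]
}}

```text
time: 9.55
tool_pos: [0.6144, 0.0828, 0.1479]
tcp_rot: [-2.221, -2.221, 0.001]
wrist_force: [0.2, -0.4, -0.1]
width: 0.458
grip_force: 10.4
```

Call:
{"fn": "move_arm", "kwargs": {
  "series": [3.87, -4.2, 1.1, 0, 0, 0, 0, 3.87, -4.2, 1.1, 0, 0, 0, 0, 3.87, -4, 1.1, 0, 0, 0, 0, 3.87, 0, 0, 0, 0, 0, 0, 3.87, 0, 0, 0, 0, 0, 0]
}}

```text
time: 10.18
tool_pos: [0.6471, -0.0396, 0.1477]
tcp_rot: [-2.221, -2.22, 0.001]
wrist_force: [0.9, -0.6, -1.6]
width: 0.459
grip_force: 10.4
```

```bash
python3 - <<'E'
from h import *
s=read_state();print(s['time'],s['tool_pos'],s['tcp_rot'],s['width']*8.54,s['grip_force'])
snap('wrist','wrist5');snap('side','side5');snap('scene','scene5')
a=load('wrist5')[0];b=load('side5')[0][150:270,220:380]
cv2.imwrite('pics/c6.png',cv2.resize(np.hstack([a,cv2.resize(b,(640,480))]),(800,300),interpolation=cv2.INTER_AREA)[:,:,::-1])
E
```

```text
10.175 [ 0.64706696 -0.03959995  0.14768603] [-2.22109179e+00 -2.21962814e+00  8.06468399e-04] 3.91907640598856 10.441717067733407
```

View pics/c6.png

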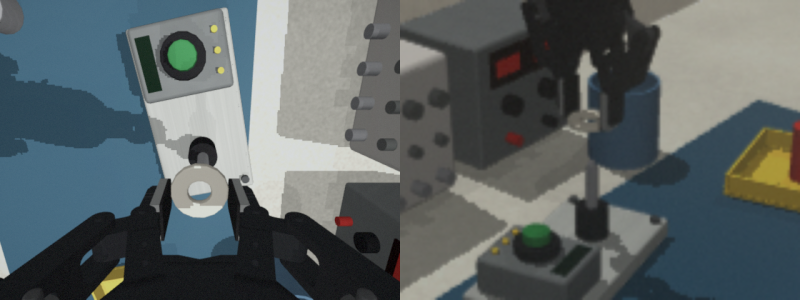

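The ring is held level between the pads, hole near full wrist pixel (320,305). It is just short of the post.

```bash
python3 - <<'E'
from h import *
t=np.array([0.64707,-0.0396,0.1477])
p=onz('wrist5',(320,306.5),t[2]-.0084+.006); print(p-t)
print(onz('wrist5',(320,305),t[2]-.0084+.003)-t)
E
```

```text
[ 0.00102155  0.00037374 -0.0024    ]
[ 0.00102527 -0.00047868 -0.0054    ]
```

Call:
{"fn": "move_arm", "kwargs": {
  "series": [3.87, -0.75, 0.38, 0, 0, 0, 0, 3.87, 0, 0, 2.5, 0, 0, 0, 3.87, 0, 0, 1, 0, 0, 0, 3.87, 0, 0, 0, 0, 0, 0, 3.87, 0, 0, 0, 0, 0, 0]
}}

```text
time: 10.95
tool_pos: [0.652, -0.0474, 0.1139]
tcp_rot: [2.221, 2.221, 0.001]
wrist_force: [-0.7, 1.2, -0.4]
width: 0.452
grip_force: 10.4
```

```bash
python3 - <<'E'
from h import *
s=read_state();print(s['time'],s['tool_pos'],s['wrist_force'],s['width']*8.54,s['grip_force'])
snap('wrist','wrist6');snap('side','side6');snap('scene','scene6')
a=load('wrist6')[0][200:380,200:440];b=load('side6')[0][190:250,260:340];c=load('scene6')[0][230:320,290:410]
cv2.imwrite('pics/c7.png',cv2.resize(np.hstack([cv2.resize(x,(480,360),interpolation=2) for x in(a,b,c)]),(800,200),interpolation=cv2.INTER_AREA)[:,:,::-1])
E
```

```text
10.95 [ 0.65203668 -0.04738157  0.1138851 ] [-0.67065953  1.22900763 -0.41709555] 3.861732763859145 10.44410880189389
```

View pics/c7.png

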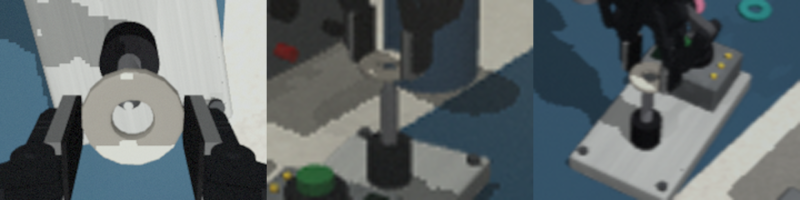

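The ring hole is over the post tip in all three crops. I lower in small steps and watch the force.

Call:
{"fn": "move_arm", "kwargs": {
  "series": [3.87, 0, -0.08, 0.6, 0, 0, 0, 3.87, 0, 0, 0.6, 0, 0, 0, 3.87, 0, 0, 0, 0, 0, 0]
}}

```text
time: 11.48
tool_pos: [0.6498, -0.0473, 0.1]
tcp_rot: [-2.22, -2.22, 0.002]
wrist_force: [0.2, 0.0, 0.0]
width: 0.457
grip_force: 10.4
```

Call:
{"fn": "move_arm", "kwargs": {
  "series": [3.87, 0, 0, 0.6, 0, 0, 0, 3.87, 0, 0, 0.6, 0, 0, 0, 3.87, 0, 0, 0, 0, 0, 0]
}}

```text
time: 11.85
tool_pos: [0.65, -0.0473, 0.0882]
tcp_rot: [-2.22, -2.22, 0.002]
wrist_force: [-0.6, -0.1, 0.2]
width: 0.455
grip_force: 10.4
```

Call:
{"fn": "move_arm", "kwargs": {
  "series": [3.87, 0, 0.08, 0.8, 0, 0, 0, 3.87, 0, 0, 0.8, 0, 0, 0, 3.87, 0, 0, 0.8, 0, 0, 0, 3.87, 0, 0, 0.3, 0, 0, 0, 3.87, 0, 0, 0, 0, 0, 0]
}}

```text
time: 12.48
tool_pos: [0.6512, -0.0474, 0.0617]
tcp_rot: [-2.221, -2.221, 0.001]
wrist_force: [-0.2, -0.6, -0.7]
width: 0.454
grip_force: 10.4
```

Call:
{"fn": "move_arm", "kwargs": {
  "series": [3.87, 0, 0, 0.1, 0, 0, 0, 3.87, 0, 0, 0.1, 0, 0, 0]
}}

```text
time: 12.72
tool_pos: [0.6518, -0.0474, 0.0606]
tcp_rot: [2.221, 2.221, 0.001]
wrist_force: [0.1, 0.6, 0.1]
width: 0.462
grip_force: 10.4
```

Call:
{"fn": "move_arm", "kwargs": {
  "series": [3.87, 0, 0, 0.1, 0, 0, 0, 3.87, 0, 0, 0.05, 0, 0, 0]
}}

```text
time: 12.98
tool_pos: [0.6515, -0.0474, 0.0588]
tcp_rot: [2.221, 2.221, 0.0]
wrist_force: [-0.4, -0.4, -0.3]
width: 0.454
grip_force: 10.4
```

Call:
{"fn": "move_arm", "kwargs": {
  "series": [3.87, 0, 0, 0.05, 0, 0, 0, 3.87, 0, 0, 0, 0, 0, 0]
}}

```text
time: 13.22
tool_pos: [0.6516, -0.0474, 0.0585]
tcp_rot: [2.221, 2.221, 0.0]
wrist_force: [-1.1, -0.1, 0.8]
width: 0.457
grip_force: 10.6
```

Call:
{"fn": "move_arm", "kwargs": {
  "series": [4.1, 0, 0, 0, 0, 0, 0, 4.6, 0, 0, 0, 0, 0, 0, 5.5, 0, 0, 0, 0, 0, 0, 5.5, 0, 0, 0, 0, 0, 0, 5.5, 0, 0, -3, 0, 0, 0]
}}

```text
time: 13.85
tool_pos: [0.6488, -0.0471, 0.0853]
tcp_rot: [-2.218, -2.218, 0.007]
wrist_force: [-0.7, 0.1, 0.1]
width: 0.642
grip_force: 0.0
```

Call:
{"fn": "move_arm", "kwargs": {
  "series": [6, 0, 0, -4, 0, 0, 0, 6, 0, 0, -5, 0, 0, 0, 6, 5.8, -2.8, 0, 0, 0, 0, 6, 5.8, -2.8, 0, 0, 0, 0, 6, 5.8, -2.8, 0, 0, 0, 0]
}}

```text
time: 14.48
tool_pos: [0.5693, 0.1228, 0.1786]
tcp_rot: [2.222, 2.22, 0.001]
wrist_force: [1.8, 1.3, -0.0]
width: 0.705
grip_force: 0.0
```

Call:
{"fn": "move_arm", "kwargs": {
  "series": [6, 5.8, -2.8, 0, 0, 0, 0, 6, 5.8, -2.8, 0, 0, 0, 0, 5, 5.8, -2.8, 3, 0, 0, 0, 5, 5.8, -2.8, 4, 0, 0, 0, 5, 0, 0, 0, 0, 0, 0]
}}

```text
time: 15.1
tool_pos: [0.4639, 0.3344, 0.1157]
tcp_rot: [-2.215, -2.226, 0.009]
wrist_force: [-0.1, -1.5, -0.1]
width: 0.59
grip_force: 0.0
```

```bash
python3 - <<'E'
from h import *
s=read_state();print(s['time'],s['tool_pos'],s['wrist_force'],s['width']*8.54,s['grip_force'])
snap('wrist','wrist7');snap('side','side7');snap('scene','scene7')
p=proj('wrist7',[.455,.3583,.006]).astype(int);print(p)
q,a=white('wrist7',p[0]-50,p[0]+50,p[1]-50,p[1]+50);print(q,a,onz('wrist7',q,.006))
a=load('wrist7')[0];b=load('side7')[0][190:250,260:340];c=load('scene7')[0][230:320,290:410]
cv2.imwrite('pics/c8.png',cv2.resize(np.hstack([cv2.resize(x,(480,360),interpolation=2) for x in(a,b,c)]),(800,200),interpolation=cv2.INTER_AREA)[:,:,::-1])
E
```

```text
15.1 [0.46388048 0.3343801  0.11565129] [-0.07377671 -1.53780982 -0.07380406] 5.040779007042937 0.0
[306 201]
(np.float64(304.4461097717285), np.float64(200.6065330505371)) (57.82813262939453, 58.3427619934082) [0.45371581 0.35865341 0.006     ]
```

View pics/c8.png

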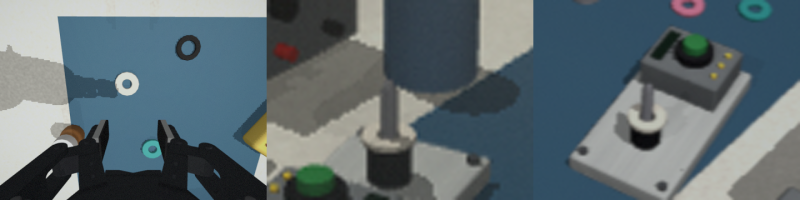

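Ring 1 sits home on the seat in both side crops. The second ring is centred near wrist pixel (304,201) and undisturbed.

Call:
{"fn": "move_arm", "kwargs": {
  "series": [5, 2.4, -1, 1, 0, 0, 0, 5, 0, 0, 4, 0, 0, 0, 5, 0, 0, 3, 0, 0, 0, 5, 0, 0, 0, 0, 0, 0, 5, 0, 0, 0, 0, 0, 0]
}}

```text
time: 15.88
tool_pos: [0.4598, 0.3568, 0.0407]
tcp_rot: [2.223, 2.219, 0.004]
wrist_force: [-0.4, 0.2, 0.6]
width: 0.583
grip_force: 0.0
```

```bash
python3 - <<'E'
from h import *
s=read_state();print(s['time'],s['tool_pos'],s['wrist_force'],s['width']*8.54,s['grip_force'])
snap('wrist','wrist8')
p=proj('wrist8',[.4538,.3587,.006]).astype(int);print(p)
q,a=white('wrist8',p[0]-50,p[0]+50,p[1]-50,p[1]+50);print(q,a,onz('wrist8',q,.006))
E
```

```text
15.875 [0.45982522 0.35682097 0.04067129] [-0.39774004  0.24881073  0.56175768] 4.982126166208618 0.0
[305 273]
(np.float64(305.3418769836426), np.float64(272.8246383666992)) (74.5781478881836, 78.52567291259766) [0.45360864 0.35919508 0.006     ]
```

Call:
{"fn": "move_arm", "kwargs": {
  "series": [5, 0.2, -0.6, 1.5, 0, 0, 0, 5, 0, 0, 1.6, 0, 0, 0, 5, 0, 0, 0, 0, 0, 0, 4.7, 0, 0, 0, 0, 0, 0, 4.4, 0, 0, 0, 0, 0, 0]
}}

```text
time: 16.55
tool_pos: [0.4521, 0.359, 0.008]
tcp_rot: [2.221, 2.222, 0.0]
wrist_force: [0.6, 0.7, -0.5]
width: 0.512
grip_force: 0.0
```

Call:
{"fn": "move_arm", "kwargs": {
  "series": [4.3, 0, 0, 0, 0, 0, 0, 4.2, 0, 0, 0, 0, 0, 0, 4.1, 0, 0, 0, 0, 0, 0, 4.05, 0, 0, 0, 0, 0, 0, 4.0, 0, 0, 0, 0, 0, 0]
}}

```text
time: 17.18
tool_pos: [0.4522, 0.359, 0.0081]
tcp_rot: [2.221, 2.221, 0.001]
wrist_force: [0.5, 0.0, 1.2]
width: 0.473
grip_force: 0.3
```

Call:
{"fn": "move_arm", "kwargs": {
  "series": [3.95, 0, 0, 0, 0, 0, 0, 3.92, 0, 0, 0, 0, 0, 0, 3.9, 0, 0, 0, 0, 0, 0, 3.88, 0, 0, 0, 0, 0, 0]
}}

```text
time: 17.68
tool_pos: [0.4522, 0.359, 0.0081]
tcp_rot: [2.221, 2.221, 0.001]
wrist_force: [0.9, 0.1, 1.9]
width: 0.454
grip_force: 6.1
```

Call:
{"fn": "move_arm", "kwargs": {
  "series": [3.87, 0, 0, -0.5, 0, 0, 0, 3.87, 0, 0, -2.5, 0, 0, 0, 3.87, 0, 0, -4, 0, 0, 0, 3.87, 0, 0, -4, 0, 0, 0, 3.87, 0, 0, -3, 0, 0, 0]
}}

```text
time: 18.3
tool_pos: [0.4519, 0.359, 0.1496]
tcp_rot: [-2.221, -2.221, -0.001]
wrist_force: [0.8, 0.0, -1.0]
width: 0.452
grip_force: 6.9
```

Call:
{"fn": "move_arm", "kwargs": {
  "series": [3.87, -4.5, 2.2, 0, 0, 0, 0, 3.87, -4.5, 2.2, 0, 0, 0, 0, 3.87, -4.5, 2.2, 0, 0, 0, 0, 3.87, -4.5, 2.2, 0, 0, 0, 0, 3.87, -4.5, 2.2, 0, 0, 0, 0]
}}

```text
time: 18.92
tool_pos: [0.5618, 0.1324, 0.1476]
tcp_rot: [-2.221, -2.221, 0.001]
wrist_force: [0.8, 0.6, -0.7]
width: 0.454
grip_force: 6.9
```

Call:
{"fn": "move_arm", "kwargs": {
  "series": [3.87, -4.5, 2.2, 0, 0, 0, 0, 3.87, -4.5, 2.2, 0, 0, 0, 0, 3.87, -4.5, 2.2, 0, 0, 0, 0, 3.87, -4.5, 2.2, 0, 0, 0, 0, 3.87, 0, 0, 0, 0, 0, 0]
}}

```text
time: 19.55
tool_pos: [0.6508, -0.0494, 0.1475]
tcp_rot: [2.226, 2.217, -0.001]
wrist_force: [-0.5, 2.5, -0.6]
width: 0.454
grip_force: 6.9
```

Call:
{"fn": "move_arm", "kwargs": {
  "series": [3.87, 0, 0, 0, 0, 0, 0, 3.87, 0, 0, 0, 0, 0, 0]
}}

```text
time: 19.8
tool_pos: [0.6491, -0.0449, 0.1475]
tcp_rot: [-2.219, -2.222, 0.001]
wrist_force: [-0.4, 0.0, -0.6]
width: 0.456
grip_force: 6.9
```

Call:
{"fn": "move_arm", "kwargs": {
  "series": [3.87, -0.23, 0.22, 0, 0, 0, 0, 3.87, 0, 0, 2, 0, 0, 0, 3.87, 0, 0, 1.3, 0, 0, 0, 3.87, 0, 0, 0, 0, 0, 0, 3.87, 0, 0, 0, 0, 0, 0]
}}

```text
time: 20.42
tool_pos: [0.6521, -0.0484, 0.1145]
tcp_rot: [-2.221, -2.221, 0.001]
wrist_force: [0.1, 1.2, 0.2]
width: 0.453
grip_force: 6.9
```

```bash
python3 - <<'E'
from h import *
s=read_state();print(s['time'],s['tool_pos'],s['wrist_force'],s['width']*8.54,s['grip_force'])
snap('wrist','wrist9');snap('side','side9');snap('scene','scene9')
a=load('wrist9')[0][200:380,200:440];b=load('side9')[0][190:250,260:340];c=load('scene9')[0][230:320,290:410]
cv2.imwrite('pics/c9.png',cv2.resize(np.hstack([cv2.resize(x,(480,360),interpolation=2) for x in(a,b,c)]),(800,200),interpolation=cv2.INTER_AREA)[:,:,::-1])
# compare with the aligned ring-1 image: bright ring outline
for f in('wrist6','wrist9'):
  print(f,white(f,272,368,260,352,(0,0,100),(60,60,255)))
E
```

```text
20.425 [ 0.65207968 -0.04840511  0.11446252] [0.06364017 1.23036718 0.22811613] 3.8721214686483925 6.946340964641422
wrist6 ((318.5766906738281, 289.4727554321289), (104.54061889648438, 117.56826782226562))
wrist9 ((319.1767158508301, 287.44605255126953), (102.05975341796875, 123.68021392822266))
```

Call:
{"fn": "move_arm", "kwargs": {
  "series": [3.87, 0.1, -0.05, 0.6, 0, 0, 0, 3.87, 0, 0, 0.6, 0, 0, 0, 3.87, 0, 0, 0, 0, 0, 0]
}}

```text
time: 20.95
tool_pos: [0.6509, -0.0473, 0.1018]
tcp_rot: [-2.22, -2.22, 0.002]
wrist_force: [-0.2, 0.7, 0.7]
width: 0.455
grip_force: 6.9
```

Call:
{"fn": "move_arm", "kwargs": {
  "series": [3.87, 0, 0, 0.6, 0, 0, 0, 3.87, 0, 0, 0.6, 0, 0, 0, 3.87, 0, 0, 0, 0, 0, 0]
}}

```text
time: 21.32
tool_pos: [0.651, -0.0474, 0.0898]
tcp_rot: [-2.22, -2.221, 0.002]
wrist_force: [-0.1, -0.2, -0.4]
width: 0.455
grip_force: 6.9
```

Call:
{"fn": "move_arm", "kwargs": {
  "series": [3.87, 0, 0.05, 0.8, 0, 0, 0, 3.87, 0, 0, 0.8, 0, 0, 0, 3.87, 0, 0, 0.5, 0, 0, 0, 3.87, 0, 0, 0, 0, 0, 0]
}}

```text
time: 21.82
tool_pos: [0.6517, -0.0475, 0.069]
tcp_rot: [-2.221, -2.221, 0.001]
wrist_force: [0.4, -0.3, -1.1]
width: 0.458
grip_force: 6.9
```

Call:
{"fn": "move_arm", "kwargs": {
  "series": [3.87, 0, 0, 0.2, 0, 0, 0, 3.87, 0, 0, 0, 0, 0, 0]
}}

```text
time: 22.08
tool_pos: [0.6522, -0.0474, 0.0679]
tcp_rot: [-2.221, -2.221, -0.0]
wrist_force: [-0.8, 0.2, -0.9]
width: 0.452
grip_force: 6.9
```

Call:
{"fn": "move_arm", "kwargs": {
  "series": [3.87, 0, -0.05, 0.15, 0, 0, 0, 3.87, 0, 0, 0.1, 0, 0, 0, 3.87, 0, 0, 0, 0, 0, 0]
}}

```text
time: 22.45
tool_pos: [0.6517, -0.0475, 0.0653]
tcp_rot: [2.221, 2.221, 0.0]
wrist_force: [-0.3, 0.0, -1.2]
width: 0.45
grip_force: 6.9
```

Call:
{"fn": "move_arm", "kwargs": {
  "series": [3.87, 0, 0, 0.08, 0, 0, 0, 3.87, 0, 0, 0, 0, 0, 0]
}}

```text
time: 22.7
tool_pos: [0.6516, -0.0475, 0.0645]
tcp_rot: [-2.221, -2.221, 0.0]
wrist_force: [-0.0, -0.5, -0.3]
width: 0.457
grip_force: 6.9
```

Call:
{"fn": "move_arm", "kwargs": {
  "series": [4.1, 0, 0, 0, 0, 0, 0, 4.6, 0, 0, 0, 0, 0, 0, 5.5, 0, 0, 0, 0, 0, 0, 5.5, 0, 0, 0, 0, 0, 0, 5.5, 0, 0, -3, 0, 0, 0]
}}

```text
time: 23.32
tool_pos: [0.6489, -0.0472, 0.0916]
tcp_rot: [-2.218, -2.218, 0.007]
wrist_force: [0.6, 0.5, -0.5]
width: 0.646
grip_force: 0.0
```

Call:
{"fn": "move_arm", "kwargs": {
  "series": [5.5, 0, 0, -4, 0, 0, 0, 5.5, 0, 0, -5, 0, 0, 0, 5, -4, -5.3, 0, 0, 0, 0, 5, -4, -5.3, 0, 0, 0, 0, 5, -4, -5.3, 0, 0, 0, 0]
}}

```text
time: 23.95
tool_pos: [0.5007, -0.1612, 0.1849]
tcp_rot: [2.22, 2.222, 0.0]
wrist_force: [0.6, -1.7, 0.4]
width: 0.591
grip_force: 0.0
```

Call:
{"fn": "move_arm", "kwargs": {
  "series": [5, -4, -4, 0, 0, 0, 0, 5, 0, 0, 2, 0, 0, 0, 5, 0, 0, 2, 0, 0, 0, 5, 0, 0, 0, 0, 0, 0]
}}

```text
time: 24.45
tool_pos: [0.4604, -0.1999, 0.1431]
tcp_rot: [-2.22, -2.218, 0.002]
wrist_force: [-0.6, 0.1, 0.7]
width: 0.585
grip_force: 0.0
```

```bash
python3 - <<'E'
from h import *
s=read_state();print(s['time'],s['tool_pos'],s['wrist_force'],s['width']*8.54,s['grip_force'])
snap('wrist','wrist10');snap('side','side10');snap('scene','scene10')
for f,(x0,x1,y0,y1) in(('wrist10',(0,640,0,400)),('scene10',(205,245,280,308)),('side10',(390,416,236,256))):
  try:
    p,a=white(f,x0,x1,y0,y1,(3,90,70),(14,220,255)); print(f,p,a,onz(f,p,.005))
  except Exception as e: print(f,e)
y=max(blobs('scene10',[20,110,60],[34,255,255]),key=lambda q:q[0]); h=cv2.boxPoints(cv2.minAreaRect(y[5])); 
print([np.round(onz('scene10',u,.025),3)[:2] for u in h])
a=load('wrist10')[0];b=load('side10')[0][190:250,260:340];c=load('scene10')[0][220:340,200:360]
cv2.imwrite('pics/c10.png',cv2.resize(np.hstack([cv2.resize(x,(480,360),interpolation=2) for x in(a,b,c)]),(800,200),interpolation=cv2.INTER_AREA)[:,:,::-1])
E
```

```text
24.45 [ 0.4604032  -0.19992825  0.1430657 ] [-0.58113451  0.06844911  0.74086551] 4.99875366138382 0.0
wrist10 (305.52667236328125, 246.414306640625) (46.28561782836914, 48.95561218261719) [ 0.44983224 -0.2173358   0.005     ]
scene10 (224.86845016479492, 294.2367181777954) (12.81450366973877, 16.928380966186523) [ 0.44922287 -0.21769981  0.005     ]
side10 (403.54672050476074, 246.62973880767822) (8.558993339538574, 15.221236228942871) [ 0.44810427 -0.21237477  0.005     ]
[array([ 0.514, -0.382]), array([ 0.46, -0.22]), array([ 0.62 , -0.222]), array([ 0.653, -0.373])]
```

View pics/c10.png

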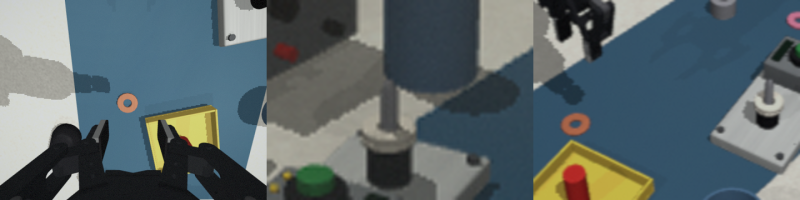

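Both ceramics are home on the seat. The copper ring is at wrist pixel (305,246), just outside the tray corner, and clears the fingers.

Call:
{"fn": "move_arm", "kwargs": {
  "series": [5, -1.75, -1.05, 2, 0, 0, 0, 5, 0, 0, 4, 0, 0, 0, 5, 0, 0, 4, 0, 0, 0, 5, 0, 0, 0, 0, 0, 0, 5, 0, 0, 0, 0, 0, 0],
  "grip_force": 25
}}

```text
time: 25.22
tool_pos: [0.4529, -0.2184, 0.0462]
tcp_rot: [2.219, 2.22, 0.001]
wrist_force: [0.1, 0.2, 0.4]
width: 0.587
grip_force: 0.0
```

```bash
python3 - <<'E'
from h import *
s=read_state();print(s['time'],s['tool_pos'],s['wrist_force'],s['width']*8.54,s['grip_force'])
snap('wrist','wrist11')
p,a=white('wrist11',200,440,150,400,(3,90,70),(14,220,255)); print(p,a,onz('wrist11',p,.005))
E
```

```text
25.225 [ 0.45292997 -0.21842951  0.04624116] [0.08268506 0.1742271  0.41320043] 5.014515631237996 0.0
(311.79447174072266, 269.30892181396484) (70.03206634521484, 74.31283569335938) [ 0.449839  -0.2168998  0.005    ]
```

Call:
{"fn": "move_arm", "kwargs": {
  "series": [5, 0.15, -0.3, 1.8, 0, 0, 0, 5, 0, 0, 1.9, 0, 0, 0, 5, 0, 0, 0, 0, 0, 0, 4.5, 0, 0, 0, 0, 0, 0, 4.2, 0, 0, 0, 0, 0, 0]
}}

```text
time: 25.9
tool_pos: [0.4497, -0.217, 0.009]
tcp_rot: [2.219, 2.22, 0.001]
wrist_force: [-0.2, 0.2, 0.7]
width: 0.493
grip_force: 0.0
```

Call:
{"fn": "move_arm", "kwargs": {
  "series": [4.05, 0, 0, 0, 0, 0, 0, 3.9, 0, 0, 0, 0, 0, 0, 3.8, 0, 0, 0, 0, 0, 0, 3.8, 0, 0, 0, 0, 0, 0]
}}

```text
time: 26.4
tool_pos: [0.4489, -0.2166, 0.0081]
tcp_rot: [2.221, 2.221, 0.0]
wrist_force: [0.5, 1.2, 4.5]
width: 0.455
grip_force: 13.2
```

Call:
{"fn": "move_arm", "kwargs": {
  "series": [3.8, 0, 0, -0.5, 0, 0, 0, 3.8, 0, 0, -2.5, 0, 0, 0, 3.8, 0, 0, -4, 0, 0, 0, 3.8, 0, 0, -4, 0, 0, 0, 3.8, 0, 0, -3, 0, 0, 0]
}}

```text
time: 27.02
tool_pos: [0.4485, -0.2164, 0.1491]
tcp_rot: [2.221, 2.221, 0.0]
wrist_force: [1.1, 0.2, -1.2]
width: 0.448
grip_force: 12.9
```

Call:
{"fn": "move_arm", "kwargs": {
  "series": [3.8, 3.4, 4.05, 0, 0, 0, 0, 3.8, 3.4, 4.05, 0, 0, 0, 0, 3.8, 3.4, 4.05, 0, 0, 0, 0, 3.8, 3.4, 4.05, 0, 0, 0, 0, 3.8, 3.4, 4.05, 0, 0, 0, 0]
}}

```text
time: 27.65
tool_pos: [0.6516, -0.0452, 0.147]
tcp_rot: [-2.221, -2.221, 0.002]
wrist_force: [0.6, -0.7, 0.5]
width: 0.448
grip_force: 12.9
```

Call:
{"fn": "move_arm", "kwargs": {
  "series": [3.8, 0, 0, 0, 0, 0, 0, 3.8, 0, 0, 0, 0, 0, 0, 3.8, 0, 0, 0, 0, 0, 0]
}}

```text
time: 28.02
tool_pos: [0.6497, -0.0473, 0.1471]
tcp_rot: [-2.222, -2.22, 0.002]
wrist_force: [-0.0, -0.3, -1.1]
width: 0.45
grip_force: 12.9
```

Call:
{"fn": "move_arm", "kwargs": {
  "series": [3.8, 0, 0.15, 2, 0, 0, 0, 3.8, 0, 0, 1.3, 0, 0, 0, 3.8, 0, 0, 0, 0, 0, 0, 3.8, 0, 0, 0, 0, 0, 0]
}}

```text
time: 28.52
tool_pos: [0.6523, -0.0465, 0.1143]
tcp_rot: [-2.221, -2.221, 0.0]
wrist_force: [0.2, 0.4, -1.1]
width: 0.446
grip_force: 12.9
```

Call:
{"fn": "move_arm", "kwargs": {
  "series": [3.8, 0, 0, 0.6, 0, 0, 0, 3.8, 0, 0, 0.6, 0, 0, 0, 3.8, 0, 0, 0, 0, 0, 0]
}}

```text
time: 28.9
tool_pos: [0.6519, -0.0463, 0.1017]
tcp_rot: [-2.221, -2.221, 0.001]
wrist_force: [-0.2, 0.3, -0.9]
width: 0.446
grip_force: 12.9
```

```bash
python3 - <<'E'
from h import *
s=read_state();print(s['time'],s['tool_pos'],s['wrist_force'],s['width']*8.54,s['grip_force'])
E
```

```text
28.9 [ 0.65191592 -0.04626834  0.10174318] [-0.24299551  0.34321372 -0.89169508] 3.8049808551307005 12.94869598117657
```

Bottom at 0.094, with the tip in the hole and no force. Shift y by -1 mm and continue.

Call:
{"fn": "move_arm", "kwargs": {
  "series": [3.8, -0.1, 0, 0.6, 0, 0, 0, 3.8, 0, 0, 0.6, 0, 0, 0, 3.8, 0, 0, 0, 0, 0, 0]
}}

```text
time: 29.28
tool_pos: [0.6517, -0.0473, 0.0894]
tcp_rot: [-2.22, -2.221, 0.002]
wrist_force: [-2.0, 1.5, -1.2]
width: 0.45
grip_force: 12.9
```

Call:
{"fn": "move_arm", "kwargs": {
  "series": [3.8, 0, 0, 0.8, 0, 0, 0, 3.8, 0, 0, 0.6, 0, 0, 0, 3.8, 0, 0, 0, 0, 0, 0]
}}

```text
time: 29.65
tool_pos: [0.6519, -0.0473, 0.0754]
tcp_rot: [-2.221, -2.221, 0.001]
wrist_force: [-2.2, 1.5, -2.6]
width: 0.445
grip_force: 12.8
```

Call:
{"fn": "move_arm", "kwargs": {
  "series": [3.8, 0, 0, 0.2, 0, 0, 0, 3.8, 0, 0, 0.1, 0, 0, 0, 3.8, 0, 0, 0, 0, 0, 0]
}}

```text
time: 30.02
tool_pos: [0.6521, -0.0472, 0.0737]
tcp_rot: [-2.221, -2.221, 0.0]
wrist_force: [-5.2, 2.2, 1.3]
width: 0.449
grip_force: 13.1
```

Call:
{"fn": "move_arm", "kwargs": {
  "series": [3.8, 0.04, -0.1, 0.1, 0, 0, 0, 3.8, 0, 0, 0.1, 0, 0, 0, 3.8, 0, 0, 0, 0, 0, 0]
}}

```text
time: 30.4
tool_pos: [0.6519, -0.0471, 0.0717]
tcp_rot: [2.221, 2.221, 0.001]
wrist_force: [-1.3, 1.4, 0.9]
width: 0.446
grip_force: 13.1
```

Call:
{"fn": "move_arm", "kwargs": {
  "series": [3.8, 0, 0, 0.1, 0, 0, 0, 3.8, 0, 0, 0, 0, 0, 0]
}}

```text
time: 30.65
tool_pos: [0.6518, -0.0472, 0.0705]
tcp_rot: [2.221, 2.221, 0.001]
wrist_force: [-0.6, 0.8, 0.8]
width: 0.442
grip_force: 13.0
```

Call:
{"fn": "move_arm", "kwargs": {
  "series": [4.1, 0, 0, 0, 0, 0, 0, 4.6, 0, 0, 0, 0, 0, 0, 5.5, 0, 0, 0, 0, 0, 0, 5.5, 0, 0, 0, 0, 0, 0, 5.5, 0, 0, -3, 0, 0, 0]
}}

```text
time: 31.28
tool_pos: [0.6488, -0.0468, 0.0976]
tcp_rot: [-2.218, -2.218, 0.007]
wrist_force: [0.7, -0.2, -0.4]
width: 0.643
grip_force: 0.0
```

Call:
{"fn": "move_arm", "kwargs": {
  "series": [6, 0, 0, -4, 0, 0, 0, 6, 0, 0, -5, 0, 0, 0, 6, 2.8, -4.3, 0, 0, 0, 0, 6, 2.8, -4.3, 0, 0, 0, 0, 6, 2.8, -4.3, 0, 0, 0, 0]
}}

```text
time: 31.9
tool_pos: [0.5214, 0.0376, 0.1908]
tcp_rot: [2.222, 2.221, 0.001]
wrist_force: [-0.2, 1.1, -0.2]
width: 0.705
grip_force: 0.0
```

Call:
{"fn": "move_arm", "kwargs": {
  "series": [6, 2.8, -4.3, 0, 0, 0, 0, 6, 2.8, -4.3, 0, 0, 0, 0, 6, 0, 0, 2, 0, 0, 0, 6, 0, 0, 0, 0, 0, 0, 6, 0, 0, 0, 0, 0, 0]
}}

```text
time: 32.52
tool_pos: [0.4371, 0.0929, 0.1712]
tcp_rot: [2.221, 2.221, 0.001]
wrist_force: [-0.5, 0.4, -0.1]
width: 0.704
grip_force: 0.0
```

```bash
python3 - <<'E'
from h import *
s=read_state();print(s['time'],s['tool_pos'],s['wrist_force'],s['width']*8.54,s['grip_force'])
snap('wrist','wrist12');snap('side','side12');snap('scene','scene12')
a=load('wrist12')[0];b=load('side12')[0][190:250,260:340];c=load('scene12')[0][200:320,260:420]
cv2.imwrite('pics/c11.png',cv2.resize(np.hstack([cv2.resize(x,(480,360),interpolation=2) for x in(a,b,c)]),(800,200),interpolation=cv2.INTER_AREA)[:,:,::-1])
E
```

```text
32.525 [0.43712519 0.0928979  0.17116394] [-0.49185262  0.4046229  -0.06435486] 6.015548456398451 0.0
```

View pics/c11.png

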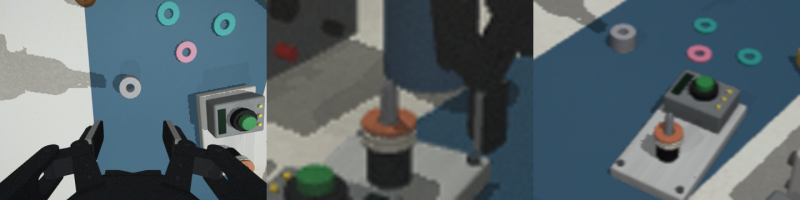

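The copper ring sits on the ceramics. The steel weight is at wrist pixel (312,211) and scene pixel about (314,219).

```bash
python3 - <<'E'
from h import *
im=load('wrist12')[0]; h=cv2.cvtColor(im,cv2.COLOR_RGB2HSV); print(h[205:218:6,280:346:5].tolist()[0])
for v in(90,130,150):
  p,a=white('wrist12',270,355,170,255,(0,0,v),(179,70,255)); print(v,p,a,onz('wrist12',p,.03))
  p2,a2=white('scene12',300,330,207,240,(0,0,v),(179,70,255)); print('scene',p2,a2,onz('scene12',p2,.03),tri(('wrist12',p),('scene12',p2)))
E
```

```text
[[101, 114, 94], [102, 106, 96], [100, 4, 174], [113, 6, 180], [108, 7, 181], [101, 121, 84], [101, 111, 87], [101, 114, 83], [104, 60, 94], [108, 7, 184], [110, 4, 182], [105, 6, 185], [100, 109, 136], [101, 109, 136]]
90 (312.1052436828613, 208.26014709472656) (52.94578170776367, 57.00931930541992) [0.43238994 0.10540236 0.03      ]
scene (313.6157522201538, 222.26477336883545) (16.452861785888672, 18.616884231567383) [0.44154233 0.09326801 0.03      ] (array([0.43232198, 0.10319711, 0.01925509]), [0.00016838166617069895, 0.00016838166617076934])
130 (312.14551544189453, 210.52588653564453) (51.568321228027344, 52.72095489501953) [0.43241298 0.10360509 0.03      ]
scene (313.5712146759033, 218.4656057357788) (9.015819549560547, 13.778946876525879) [0.43042152 0.10529309 0.03      ] (array([0.43219325, 0.10379655, 0.03172644]), [0.00031287313187060636, 0.0003128731318704948])
150 (312.3057098388672, 210.5185890197754) (51.01957702636719, 51.824310302734375) [0.43253763 0.10361099 0.03      ]Traceback (most recent call last):
  File "<stdin>", line 5, in <module>
  File "h.py", line 33, in white
    c=max(cv2.findContours(m,0,1)[0],key=cv2.contourArea); e=cv2.fitEllipse(cv2.convexHull(c)); return (e[0][0]+x0,e[0][1]+y0),e[1]
                                                             ~~~~~~~~~~~~~~^^^^^^^^^^^^^^^^^^^
cv2.error: OpenCV(4.12.0) /io/opencv/modules/imgproc/src/shapedescr.cpp:361: error: (-201:Incorrect size of input array) There should be at least 5 points to fit the ellipse in function 'fitEllipseNoDirect'
```

Call:
{"fn": "move_arm", "kwargs": {
  "series": [6, 1.1, -0.5, 3, 0, 0, 0, 6, 0, 0, 5, 0, 0, 0, 6, 0, 0, 4, 0, 0, 0, 6, 0, 0, 0, 0, 0, 0, 6, 0, 0, 0, 0, 0, 0],
  "grip_force": 50
}}

```text
time: 33.3
tool_pos: [0.4329, 0.1041, 0.0519]
tcp_rot: [2.221, 2.22, 0.002]
wrist_force: [0.9, 0.2, -0.3]
width: 0.703
grip_force: 0.0
```

```bash
python3 - <<'E'
from h import *
s=read_state();print(s['time'],s['tool_pos'],s['wrist_force'],s['width']*8.54,s['grip_force'])
snap('wrist','wrist13')
p=proj('wrist13',[.4324,.1037,.03]).astype(int);print(p)
for v in(130,150):
  q,a=white('wrist13',p[0]-55,p[0]+55,p[1]-60,p[1]+60,(0,0,v),(179,50,255)); print(q,a,onz('wrist13',q,.03))
E
```

```text
33.3 [0.43294076 0.10409049 0.05191023] [ 0.88412267  0.23721687 -0.29731141] 6.005125197445126 0.0
[316 288]
(np.float64(319.0292625427246), np.float64(306.9264144897461)) (38.50859069824219, 75.76731872558594) [0.43359818 0.09406725 0.03      ]
(np.float64(316.65807342529297), np.float64(311.7294387817383)) (29.11415672302246, 72.43817901611328) [0.43246069 0.09151066 0.03      ]
```

Call:
{"fn": "move_arm", "kwargs": {
  "series": [6, 0, 0, 2, 0, 0, 0, 6, 0, 0, 1.8, 0, 0, 0, 5, 0, 0, 0, 0, 0, 0, 4.5, 0, 0, 0, 0, 0, 0, 4.2, 0, 0, 0, 0, 0, 0]
}}

```text
time: 33.98
tool_pos: [0.4324, 0.1042, 0.0141]
tcp_rot: [2.221, 2.221, 0.002]
wrist_force: [-2.4, 0.2, 7.7]
width: 0.493
grip_force: 12.8
```

Call:
{"fn": "move_arm", "kwargs": {
  "series": [3.9, 0, 0, 0, 0, 0, 0, 3.5, 0, 0, 0, 0, 0, 0, 3.5, 0, 0, 0, 0, 0, 0, 3.5, 0, 0, 0, 0, 0, 0]
}}

```text
time: 34.48
tool_pos: [0.4324, 0.1042, 0.0144]
tcp_rot: [2.221, 2.221, 0.002]
wrist_force: [-3.5, -0.8, 10.1]
width: 0.476
grip_force: 49.3
```

Call:
{"fn": "move_arm", "kwargs": {
  "series": [3.5, 0, 0, -1, 0, 0, 0, 3.5, 0, 0, -3, 0, 0, 0, 3.5, 0, 0, -4, 0, 0, 0, 3.5, 0, 0, -4.5, 0, 0, 0, 3.5, 0, 0, 0, 0, 0, 0]
}}

```text
time: 35.1
tool_pos: [0.4352, 0.1047, 0.1423]
tcp_rot: [2.217, 2.217, 0.013]
wrist_force: [0.8, 0.1, -3.5]
width: 0.482
grip_force: 51.5
```

Call:
{"fn": "move_arm", "kwargs": {
  "series": [3.5, -3, 4.38, 0, 0, 0, 0, 3.5, -3, 4.38, 0, 0, 0, 0, 3.5, -3, 4.38, 0, 0, 0, 0, 3.5, -3, 4.38, 0, 0, 0, 0, 3.5, -3, 4.38, 0, 0, 0, 0]
}}

```text
time: 35.72
tool_pos: [0.6505, -0.047, 0.1353]
tcp_rot: [-2.22, -2.219, 0.003]
wrist_force: [0.2, 0.6, -2.7]
width: 0.48
grip_force: 51.6
```

Call:
{"fn": "move_arm", "kwargs": {
  "series": [3.5, 0, 0, 0, 0, 0, 0, 3.5, 0, 0, 0, 0, 0, 0, 3.5, 0, 0, 0, 0, 0, 0]
}}

```text
time: 36.1
tool_pos: [0.6488, -0.0451, 0.1365]
tcp_rot: [-2.219, -2.221, 0.002]
wrist_force: [-0.1, 0.8, -3.9]
width: 0.479
grip_force: 51.9
```

```bash
python3 - <<'E'
from h import *
s=read_state();print(s['time'],s['tool_pos'],s['wrist_force'],s['width']*8.54,s['grip_force'])
snap('wrist','wrist14');snap('side','side14');snap('scene','scene14')
a=load('wrist14')[0];b=load('side14')[0][180:255,250:350];c=load('scene14')[0][200:320,260:420]
cv2.imwrite('pics/c12.png',cv2.resize(np.hstack([cv2.resize(x,(480,360),interpolation=2) for x in(a,b,c)]),(800,200),interpolation=cv2.INTER_AREA)[:,:,::-1])
E
```

```text
36.1 [ 0.64882409 -0.04514255  0.13651468] [-0.10682451  0.79828257 -3.91478966] 4.094475696908183 51.897249184548855
```

View pics/c12.png

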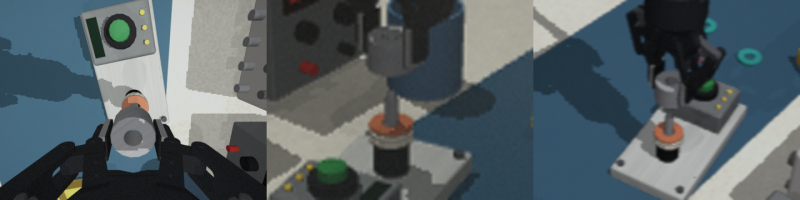

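The steel weight is held upright over the post, bottom at about 0.122. Align and lower.

Call:
{"fn": "move_arm", "kwargs": {
  "series": [3.5, -0.14, 0.25, 1, 0, 0, 0, 3.5, 0, 0, 0.4, 0, 0, 0, 3.5, 0, 0, 0, 0, 0, 0, 3.5, 0, 0, 0, 0, 0, 0]
}}

```text
time: 36.75
tool_pos: [0.653, -0.0474, 0.1235]
tcp_rot: [-2.221, -2.221, 0.0]
wrist_force: [-0.5, 0.3, -3.7]
width: 0.48
grip_force: 51.9
```

Call:
{"fn": "move_arm", "kwargs": {
  "series": [3.5, 0, 0, 0.5, 0, 0, 0, 3.5, 0, 0, 0.5, 0, 0, 0, 3.5, 0, 0, 0, 0, 0, 0]
}}

```text
time: 37.12
tool_pos: [0.6523, -0.0473, 0.1126]
tcp_rot: [-2.221, -2.22, 0.002]
wrist_force: [-0.3, 0.1, -2.0]
width: 0.476
grip_force: 51.9
```

Bottom at 0.098, just past the tip. A small correction follows.

Call:
{"fn": "move_arm", "kwargs": {
  "series": [3.5, 0.06, -0.08, 0.4, 0, 0, 0, 3.5, 0, 0, 0.4, 0, 0, 0, 3.5, 0, 0, 0, 0, 0, 0]
}}

```text
time: 37.5
tool_pos: [0.6517, -0.0467, 0.1049]
tcp_rot: [-2.221, -2.221, 0.001]
wrist_force: [0.8, 0.4, -3.3]
width: 0.479
grip_force: 51.9
```

Call:
{"fn": "move_arm", "kwargs": {
  "series": [3.5, 0, 0, 0.5, 0, 0, 0, 3.5, 0, 0, 0.5, 0, 0, 0, 3.5, 0, 0, 0, 0, 0, 0]
}}

```text
time: 37.88
tool_pos: [0.6517, -0.0468, 0.0947]
tcp_rot: [-2.221, -2.221, 0.001]
wrist_force: [0.6, -0.0, -2.7]
width: 0.477
grip_force: 51.9
```

Call:
{"fn": "move_arm", "kwargs": {
  "series": [3.5, 0, 0, 0.5, 0, 0, 0, 3.5, 0, 0, 0.4, 0, 0, 0, 3.5, 0, 0, 0, 0, 0, 0]
}}

```text
time: 38.25
tool_pos: [0.6519, -0.0468, 0.0859]
tcp_rot: [-2.221, -2.221, 0.001]
wrist_force: [-0.7, -0.2, -3.7]
width: 0.476
grip_force: 52.0
```

Call:
{"fn": "move_arm", "kwargs": {
  "series": [3.5, 0, 0, 0.2, 0, 0, 0, 3.5, 0, 0, 0, 0, 0, 0]
}}

```text
time: 38.5
tool_pos: [0.6522, -0.0468, 0.0845]
tcp_rot: [2.221, 2.221, 0.0]
wrist_force: [-0.6, -0.1, -3.8]
width: 0.479
grip_force: 52.0
```

Call:
{"fn": "move_arm", "kwargs": {
  "series": [3.5, 0, -0.05, 0.15, 0, 0, 0, 3.5, 0, 0, 0.1, 0, 0, 0, 3.5, 0, 0, 0, 0, 0, 0]
}}

```text
time: 38.88
tool_pos: [0.6516, -0.0468, 0.0819]
tcp_rot: [-2.221, -2.221, 0.0]
wrist_force: [0.6, 0.8, -3.4]
width: 0.477
grip_force: 52.0
```

Call:
{"fn": "move_arm", "kwargs": {
  "series": [3.5, 0, 0, 0.07, 0, 0, 0, 3.5, 0, 0, 0, 0, 0, 0]
}}

```text
time: 39.12
tool_pos: [0.6518, -0.0468, 0.0816]
tcp_rot: [2.221, 2.221, 0.0]
wrist_force: [-0.5, 0.5, -2.2]
width: 0.482
grip_force: 52.0
```

Call:
{"fn": "move_arm", "kwargs": {
  "series": [4.4, 0, 0, 0, 0, 0, 0, 5, 0, 0, 0, 0, 0, 0, 5.8, 0, 0, 0, 0, 0, 0, 5.8, 0, 0, 0, 0, 0, 0, 5.8, 0, 0, -3, 0, 0, 0]
}}

```text
time: 39.75
tool_pos: [0.649, -0.0465, 0.1084]
tcp_rot: [-2.218, -2.218, 0.007]
wrist_force: [0.5, 0.3, 0.3]
width: 0.676
grip_force: 0.0
```

Call:
{"fn": "move_arm", "kwargs": {
  "series": [5.8, 0, 0, -4, 0, 0, 0, 4, 0, 0, -4, 0, 0, 0, 2, 0, 0, 0, 0, 0, 0, 0, 0, 0, 0, 0, 0, 0, 0, 0, 0, 0, 0, 0, 0]
}}

```text
time: 40.38
tool_pos: [0.6505, -0.0467, 0.1893]
tcp_rot: [-2.22, -2.22, 0.003]
wrist_force: [0.5, -0.6, -0.2]
width: -0.002
grip_force: 0.0
```

```bash
python3 - <<'E'
from h import *
s=read_state();print(s['time'],s['tool_pos'],s['wrist_force'],s['width']*8.54,s['grip_force'])
snap('wrist','wrist15');snap('side','side15');snap('scene','scene15')
C=[.6515,-.0468]
for f in('side15','scene15'):
  print(f,'exp copper',proj(f,C+[.0645]),'steel top',proj(f,C+[.097]),'steel bot',proj(f,C+[.067]))
  p=proj(f,C+[.08]).astype(int); im=load(f)[0][p[1]-22:p[1]+30,p[0]-25:p[0]+25]; h=cv2.cvtColor(im,cv2.COLOR_RGB2HSV)
  for nm,lo,hi in(('cop',(3,90,50),(14,220,255)),('grey',(0,0,60),(179,45,255))):
    m=cv2.inRange(h,np.array(lo),np.array(hi)); 
    c=max(cv2.findContours(m,0,1)[0],key=cv2.contourArea); r=cv2.boundingRect(c); print(nm,r[0]+p[0]-25,r[1]+p[1]-22,r[2:])
for f in('wrist15','scene15','side15'):
  b=blobs(f,(50,110,50),(80,255,255),30)
  b=[q for q in b if f!='side15' or q[2]<300]
  e=cv2.fitEllipse(b[0][5]); print(f,e,onz(f,e[0],.072))
E
```

```text
40.375 [ 0.65045544 -0.04665977  0.18932532] [ 0.47813264 -0.6178816  -0.17672167] -0.01755513894608402 0.0
side15 exp copper [296.58256802 226.22455182] steel top [296.54713009 213.89771404] steel bot [296.57988187 225.29019259]
cop 290 229 (2, 1)
grey 271 198 (50, 52)
scene15 exp copper [341.26787754 279.32998423] steel top [341.91181178 268.75998797] steel bot [341.3164548  278.53260244]
cop 334 282 (11, 4)
grey 316 252 (50, 52)
wrist15 ((291.00146484375, 83.33794403076172), (39.045833587646484, 43.00368881225586), 165.2797088623047) [0.63244946 0.05308562 0.072     ]
scene15 ((362.5555725097656, 249.9644775390625), (8.660770416259766, 10.008200645446777), 94.7779769897461) [0.63148624 0.05484306 0.072     ]
side15 ((274.1216735839844, 243.62445068359375), (8.207842826843262, 9.89357852935791), 95.16915130615234) [0.6324648  0.05584256 0.072     ]
```

Call:
{"fn": "move_arm", "kwargs": {
  "series": [0, 5, -0.95, 0, 0, 0, 0, 0, 5, -0.9, 0, 0, 0, 0, 0, 0, 0, 4, 0, 0, 0, 0, 0, 0, 0, 0, 0, 0, 0, 0, 0, 0, 0, 0, 0]
}}

```text
time: 41.15
tool_pos: [0.6333, 0.0528, 0.1516]
tcp_rot: [-2.222, -2.221, 0.001]
wrist_force: [-0.5, -0.6, -0.1]
width: -0.001
grip_force: 0.0
```

```bash
python3 - <<'E'
from h import *
s=read_state();print(s['time'],s['tool_pos'],s['wrist_force'])
snap('side','side16');snap('scene','scene16');snap('wrist','wrist16')
C=[.6515,-.0468]
# vertical profile along the stack axis, before/after, side & scene
for f in('side16','scene16'):
  h=load(f)[0]
  for z in(.1,.097,.09,.08,.07,.0645,.059,.053,.045,.03):
    for off in (0,):
      d=np.array(proj(f,C+[z])); d2=d.copy()
      # front surface toward camera
      cam=ray(f,(320,240))[0][:2]-np.array(C); cam=cam/np.linalg.norm(cam)
      q=proj(f,list(np.array(C)+cam*(.0205 if z>.05 else .016))+[z]); u,v=np.round(q).astype(int); print(f,z,(int(u),int(v)),h[v,u].tolist())
  w=h[:, :]
  q0=proj(f,C+[.082]); v=int(round(q0[1]+2)); u=int(round(q0[0])); print('row',v,u-14,[int(x) for x in h[v,u-14:u+15].mean(1)])
E
```

```text
41.15 [0.63333817 0.05279968 0.1515533 ] [-0.47429456 -0.59743762 -0.12030724]
side16 0.1 (297, 217) [115, 116, 118]
side16 0.097 (297, 218) [103, 103, 106]
side16 0.09 (297, 221) [74, 75, 76]
side16 0.08 (297, 225) [72, 75, 75]
side16 0.07 (297, 228) [74, 74, 74]
side16 0.0645 (297, 230) [93, 62, 49]
side16 0.059 (297, 233) [98, 95, 87]
side16 0.053 (297, 235) [94, 92, 84]
side16 0.045 (297, 237) [30, 32, 31]
side16 0.03 (297, 242) [31, 31, 33]
row 222 283 [91, 90, 102, 101, 102, 64, 66, 69, 69, 70, 72, 72, 73, 72, 72, 73, 71, 71, 69, 68, 64, 65, 110, 155, 155, 152, 147, 102, 64]
scene16 0.1 (342, 274) [140, 141, 147]
scene16 0.097 (342, 275) [123, 125, 129]
scene16 0.09 (341, 278) [90, 90, 95]
scene16 0.08 (341, 281) [89, 90, 95]
scene16 0.07 (341, 284) [101, 90, 89]
scene16 0.0645 (341, 286) [123, 106, 95]
scene16 0.059 (341, 288) [151, 147, 139]
scene16 0.053 (341, 290) [43, 42, 40]
scene16 0.045 (341, 291) [12, 12, 13]
scene16 0.03 (340, 295) [13, 13, 16]
row 276 328 [117, 117, 116, 106, 80, 62, 63, 69, 75, 79, 83, 87, 91, 95, 97, 97, 99, 97, 96, 94, 92, 87, 89, 132, 156, 158, 157, 157, 156]
```

Along the side and scene views the stack profile reads ceramic, copper, steel at the expected heights. Next is the button.

Call:
{"fn": "move_arm", "kwargs": {
  "series": [0, 0.1, -0.1, 4, 0, 0, 0, 0, 0, 0, 2.3, 0, 0, 0, 0, 0, 0, 0, 0, 0, 0, 0, 0, 0, 0, 0, 0, 0]
}}

```text
time: 41.8
tool_pos: [0.6335, 0.0539, 0.0901]
tcp_rot: [2.221, 2.22, 0.003]
wrist_force: [0.3, -0.3, 0.7]
width: -0.0
grip_force: 0.0
```

Call:
{"fn": "move_arm", "kwargs": {
  "series": [0, 0, 0, 0.4, 0, 0, 0, 0, 0, 0, 0.4, 0, 0, 0]
}}

```text
time: 42.05
tool_pos: [0.6337, 0.0542, 0.0819]
tcp_rot: [2.22, 2.22, 0.004]
wrist_force: [1.3, 0.1, 2.7]
width: -0.001
grip_force: 1.6
```

Call:
{"fn": "move_arm", "kwargs": {
  "series": [0, 0, 0, 0.3, 0, 0, 0, 0, 0, 0, 0, 0, 0, 0]
}}

```text
time: 42.3
tool_pos: [0.6337, 0.0542, 0.079]
tcp_rot: [2.22, 2.22, 0.003]
wrist_force: [1.0, -0.6, 7.6]
width: 0.0
grip_force: 3.3
```

Call:
{"fn": "move_arm", "kwargs": {
  "series": [0, 0, 0, 0.2, 0, 0, 0, 0, 0, 0, 0, 0, 0, 0]
}}

```text
time: 42.55
tool_pos: [0.6338, 0.0542, 0.0789]
tcp_rot: [2.22, 2.22, 0.004]
wrist_force: [-3.7, 0.3, 14.3]
width: -0.002
grip_force: 7.8
```

Call:
{"fn": "move_arm", "kwargs": {
  "series": [0, 0, 0, 0.1, 0, 0, 0, 0, 0, 0, 0, 0, 0, 0]
}}

```text
time: 42.8
tool_pos: [0.6339, 0.0542, 0.0788]
tcp_rot: [2.22, 2.22, 0.004]
wrist_force: [-5.2, -1.4, 18.9]
width: -0.001
grip_force: 10.0
```

```bash
python3 - <<'E'
from h import *
print(read_state()['tool_pos'],read_state()['wrist_force']); snap('scene','scene17'); snap('side','side17')
for f in('scene16','scene17','side16','side17'):
  h=cv2.cvtColor(load(f)[0],cv2.COLOR_RGB2HSV); p=proj(f,[.632,.054,.072]).astype(int)
  m=cv2.inRange(h,np.array((50,110,40)),np.array((80,255,255)))[p[1]-15:p[1]+16,p[0]-15:p[0]+16]; y,x=np.nonzero(m); print(f,len(y),y.min(),y.max(),y.mean())
E
```

```text
[0.63385288 0.05419494 0.07879652] [-5.21301268 -1.35855002 18.85338422]
scene16 95 10 20 15.031578947368422
scene17 27 15 20 17.925925925925927
side16 77 12 20 15.545454545454545
side17 27 15 20 18.074074074074073
```

Call:
{"fn": "move_arm", "kwargs": {
  "series": [0, 0, 0, -1, 0, 0, 0, 0, 0, 0, -3, 0, 0, 0, 0, 0, 0, -5, 0, 0, 0, 0, 0, 0, -5, 0, 0, 0, 0, 0, 0, 0, 0, 0, 0]
}}

```text
time: 43.52
tool_pos: [0.6352, 0.0545, 0.2201]
tcp_rot: [2.217, 2.217, 0.011]
wrist_force: [-0.1, -0.6, 0.5]
width: -0.003
grip_force: 0.0
```

```bash
python3 - <<'E'
from h import *
s=read_state();print(s['time'],s['tool_pos'],s['wrist_force']); snap('scene','scene18'); snap('side','side18')
for f in('scene18','side18'):
  h=cv2.cvtColor(load(f)[0],cv2.COLOR_RGB2HSV); p=proj(f,[.632,.054,.072]).astype(int)
  m=cv2.inRange(h,np.array((50,110,40)),np.array((80,255,255)))[p[1]-15:p[1]+16,p[0]-15:p[0]+16]; y,x=np.nonzero(m); print(f,len(y),y.min(),y.max(),y.mean())
E
```

```text
43.525 [0.63521298 0.05447788 0.2200918 ] [-0.12624473 -0.61826996  0.45975521]
scene18 95 10 20 15.031578947368422
side18 75 12 20 15.493333333333334
```

```bash
python3 -c "
from h import *
a,b=load('scene16')[0].astype(int),load('scene18')[0].astype(int)
print(abs(a-b)[262:300,325:360].mean(),abs(a-b)[290:380,180:275].mean())
print(finish_job())"
```

```text
0.6786967418546366 0.6039376218323587
the job is handed in; nothing more can be done
None
```

The job is handed in, but no verdict came back. By my camera and force checks, the cap is in the tray, the two white ceramic rings found, the copper ring and the steel weight are stacked on the post, and the start button went down to its stop and came back up.

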